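# Get the scrub brush out from behind the bottles

### The arm

A 6-joint arm with a two-finger parallel gripper is mounted at the origin on the work surface. World frame = base frame: x ahead of the robot, y to its left, z up, the work surface at z = 0. Lengths are in mm, angles in rad, forces in N, time in s.
With the tool pointing down it reaches from about 350 to 875 mm from the base axis. Payload 4.2 kg.
Tool frame: the origin (TCP) lies midway between the tips of the shut fingers; the grasp point (between the pads) lies 19 mm behind it; z points along the fingers, y is the direction in which the jaws open and shut (so a half turn about z gives the same grasp; the last joint's range is limited). The gripper opens to 85 mm and grips with 20 to 120 N. Pads are 22 mm wide; open, the fingers measure 114 mm over their backs; the gripper's body (76 mm by 85 mm) begins 54 mm behind the grasp point. The pads swing forward as they close: fully open they stand 13 mm farther back than shut.
Start: joints at [-1.038, 0.385, 0.008, 0, -1.194, -0.259], TCP at [169.011, -601.693, 231.312] pointing down, gripper open.
Joint ranges: [-3.14, 3.14], [-1.21, 2.06], [-1.07, 1.41], [-3.16, 2.05], [-2.99, -0.16], [-3.1, 3.1]. Speed limits (rad/s): [2.79, 2.79, 3.14, 3.14, 3.14, 3.14].

### API

Orientations are given as a unit quaternion [x, y, z, w].
In Python, from bench import arm, eyes, nets gives the robot as it stands.
- The arm moves only by the tool jog_arm, never from a script. Its argument "rows" is a list of rows, each a list of 3 entries, a list of its own where there are three numbers: the shift along the tool's x, y, z in cm, then the turn, a rotation vector about the tool's x, y, z in degrees, then the finger opening in cm, from 0 to 8.54. In form: [[[x, y, z], [ax, ay, az], jaw], ...]. A call has 1 to 10 rows; each row shifts and turns the commanded pose from where the row before left it, along the tool's axes as they then stand; what a row does not reach is not made up. A row lasts 1/8 s, in which the tool goes at most 62.5 mm and 10.7 degrees, less where a joint would pass 70% of its speed; a pose out of reach is approached as far as the arm can. A call with a gripper value outside its range is refused whole. The fingers move at their own pace and stop on an object; the grip force is fixed at half the most. Time passes only in rows, so rows that do not move let the fingers close. It gives the time, the measured TCP pose, the force and the opening at its end, in the units of the state.
- arm.read_state(): the state, without advancing time (a new reading comes with each control period).
- eyes.get_image(name): name is "scene" or "top"; returns the picture (400x640x3 uint8, red, green, blue); there is no depth.
- eyes.camera_model(name): a dict with "K" (3x3 intrinsics, pixels), "rvec" (rotation vector, rad) and "tvec" (3), from world to camera coordinates, as OpenCV has them. Camera axes: x right, y down, z forward; pixel columns grow to the right and rows downward; lengths in mm; the calibration is good to about 2 mm. A picture is of the moment at which its call begins. camera_model takes no time and is no camera call.
- arm.job_done(): hands the job in, once; it reports no verdict.
Trained networks look in the newest picture that a camera, given by its name, has taken for a name from the list of things; names that differ only in an ending like _2 or _b are one class to them, and where a whole thing is asked for, a point or a joint stands for the part that bears it (a point fixed in the world has none). Each returns a list of dicts, best first, with "conf" (0 to 1); they miss things now and then, are a little off and sometimes report something else, mostly with a low value. They report only what shows in the picture. A call takes as long as a camera call. They do not tell look-alikes from the thing itself.
- nets.boxes_of(camera, name): "position" ([column, row] as shares, 0 to 1, of the picture: columns of its width, rows of its height, amid what is visible of it).
The state is a dict: "clock": time; "joints": joint angles; "joint_vel": joint speeds; "joint_efforts": joint torques, N m; "position": TCP position; "ee_rot": TCP orientation; "contact_force": force on the tool from outside, world axes, zero at the start; "wrist_torque": the same for the moment, N m; "gripper_width": finger opening in mm.
Only numpy, scipy, OpenCV 4.12 (cv2) and the standard library are available. Lean on these libraries where they do the work, as an engineer would, in place of code of your own. Each camera call takes 0.05 s, during which the arm holds its last target.

### The job

Get the green scrub brush out for cleaning the entrance: first stand the three things in front of it (grey spray bottle, red can, yellow lantern) aside in the empty shoe tray, then lay the brush, bristles down, in the middle of the blue bucket's lid while they wait there, and after that put the bottle, the can and the lantern back upright, each where it stood before. Set things down rather than dropping them, knock nothing over, and leave the bucket, the dustpan and the two jars on the turntable where they are.

Things in the scene. Friction and masses are not known exactly. Their poses are not given: they have to be found in the camera images.
- brush_center (a point): Green plastic block scrub brush, lying bristles down behind the row of three upright things: 160 long (its y), 52 wide (its x), 47 high (z up), rounded ends, 0.14 kg. Upper 22 mm: solid green back, grasped across its 52 mm width once the things in front are gone; below: stiff white bristles 40 wide. Point: its centre, 23.5 mm above its underside. The row stands along its -x side, 10 to 20 mm clear.
- bottle_center (a point): Closed grey trigger spray bottle, 183 high (z up), 0.2 to 0.4 kg: round body 66 across to 100 mm height, tapering to a neck; on it a solid white spray head 26 wide (its y), from 155 to 183 mm height, reaching 43 mm to its -x (nozzle to 53) and 23 mm to +x of the axis: grasp it from above across its y. Point: on the bottle's axis, 91.5 mm above its underside.
- can_center (a point): Red aerosol can with a white cap, round, 180 high (z up), 0.2 to 0.4 kg: red body 53 across to 138 mm height, solid cap 47 across from 138 to 180 mm, by which it is grasped from above. Point: on its axis, 90 mm above its underside. Neighbours in the row stand about 95 mm apart.
- lantern_center (a point): Yellow emergency lantern, round, 168 high (z up), 0.25 to 0.4 kg: yellow base 70 across to 58 mm height, clear tube 58 across to 118, yellow collar 68 across to 130, solid black top cap 54 across from 130 to 168 mm, by which it is grasped from above. Point: on its axis, 84 mm above its underside.
- tray: Empty low grey shoe tray, the side area, fixed on the shelf, at the robot's left or right: 280 long (its x), 140 wide (its y), rim 14 high and 4 thick, inner floor 4 mm above the shelf (the thin dark ribs are flat). Origin: centre of its underside. The three things fit side by side, about 88 mm apart along its length, with the bottle's nozzle pointing across the tray.
- bucket: Blue polypropylene bucket with its lid on, loose, upright (z up), 0.9 kg, on the side opposite the tray. The lid is 212 across; its flat top is 176 mm above the shelf, with a raised rim 6 mm high round a flat circle 196 across. Origin: centre of the bucket's underside; the lid's middle is straight above it.
- dustpan: Stainless dustpan lying at the back of the shelf, not to be moved: pan 160 (its x) by 210 (its y) and 62 high, mouth to its -x, handle to its +x to 200 mm from the origin. Origin at the centre of the pan's underside.
- jar_brown: Squat brown jar with a black cap, 64 across, 62 high, standing on a white plastic turntable (180 across, its plate 20 mm above the shelf) in a back corner; not to be moved. Origin at the centre of its underside.
- jar_white: Squat white jar with a brass cap, 64 across, 62 high, on the same turntable; not to be moved. Origin at the centre of its underside.
There are look-alikes about, which are no part of the job. Leave any orange or pink look-alike of the part that bears lantern_center alone.

How it is judged (in metres and radians):
On the way, in this order (a step that is already met when the one before it is completed fails the run):
1. the bottle, the can and the lantern all stand upright and released in the tray, and the brush has not been taken yet (x of bottle_center in the frame of tray between -0.118 and 0.118 m and y of bottle_center in the frame of tray between -0.05 and 0.05 m and z of bottle_center in the frame of tray between 0.0895 and 0.1015 m and angle between each of bottle_center, can_center, lantern_center's own z axis and vertical below 0.12 rad and linear speed of each of bottle, can, lantern below 0.03 m/s and contact force between the fingers and bottle below 0.2 N and x of can_center in the frame of tray between -0.118 and 0.118 m and y of can_center in the frame of tray between -0.05 and 0.05 m and z of can_center in the frame of tray between 0.088 and 0.1 m and contact force between the fingers and can below 0.2 N and x of lantern_center in the frame of tray between -0.118 and 0.118 m and y of lantern_center in the frame of tray between -0.05 and 0.05 m and z of lantern_center in the frame of tray between 0.082 and 0.094 m and contact force between the fingers and lantern below 0.2 N and distance of brush_center from where it was at the start of the episode below 0.05 m), for 0.2 s.
2. the brush lies released, bristles down, in the middle of the bucket's lid while the other three wait in the tray (horizontal distance between brush_center and bucket below 0.015 m and z of brush_center in the frame of bucket between 0.1945 and 0.2045 m and angle between brush_center's own z axis and vertical below 0.1 rad and angle between bucket's own z axis and vertical below 0.05 rad and linear speed of brush below 0.03 m/s and contact force between the fingers and brush below 0.2 N and x of bottle_center in the frame of tray between -0.118 and 0.118 m and y of bottle_center in the frame of tray between -0.05 and 0.05 m and z of bottle_center in the frame of tray between 0.0895 and 0.1015 m and angle between each of bottle_center, can_center, lantern_center's own z axis and vertical below 0.12 rad and x of can_center in the frame of tray between -0.118 and 0.118 m and y of can_center in the frame of tray between -0.05 and 0.05 m and z of can_center in the frame of tray between 0.088 and 0.1 m and x of lantern_center in the frame of tray between -0.118 and 0.118 m and y of lantern_center in the frame of tray between -0.05 and 0.05 m and z of lantern_center in the frame of tray between 0.082 and 0.094 m), for 0.2 s.
At the end, for the whole second after the job is handed in: The brush lies at rest, bristles down, flat on the bucket's lid, its centre within 15 mm of the lid's middle; the bottle, the can and the lantern stand upright (within 0.12 rad) at rest and released, each within 15 mm of where it stood at the start (horizontal distance between brush_center and bucket below 0.015 m and z of brush_center in the frame of bucket between 0.1945 and 0.2045 m and angle between brush_center's own z axis and vertical below 0.1 rad and angle between bucket's own z axis and vertical below 0.05 rad and linear speed of each of brush, bottle, can, lantern below 0.03 m/s and contact force between the fingers and brush below 0.2 N and distance of each of bottle_center, can_center, lantern_center from where it was at the start of the episode below 0.015 m and angle between each of bottle_center, can_center, lantern_center's own z axis and vertical below 0.12 rad and contact force between the fingers and bottle below 0.2 N and contact force between the fingers and can below 0.2 N and contact force between the fingers and lantern below 0.2 N); the robot touches nothing.
It fails at once if the bottle, the can or the lantern is knocked over (tilts more than 0.7 rad) (angle between any of bottle_center, can_center, lantern_center's own z axis and vertical above 0.7 rad).
It fails at once if one of the four things is dropped (moves faster than 0.7 m/s, as after a fall of 25 mm, with no finger on it) ((linear speed of bottle above 0.7 m/s and contact force between the fingers and bottle below 0.01 N) or (linear speed of can above 0.7 m/s and contact force between the fingers and can below 0.01 N) or (linear speed of lantern above 0.7 m/s and contact force between the fingers and lantern below 0.01 N) or (linear speed of brush above 0.7 m/s and contact force between the fingers and brush below 0.01 N)).
It fails at once if the bucket, the dustpan or a jar is shifted by more than 20 mm or knocked over (distance of any of bucket, dustpan, jar_brown, jar_white from where it was at the start of the episode above 0.02 m or angle between any of bucket, dustpan, jar_brown, jar_white's own z axis and vertical above 0.5 rad).
It also fails if it takes over 147 s, if anything falls off the work surface, if the arm or the gripper's body presses on something with over 40 N, if the wrist force passes 120 N, or if a joint passes its speed limit or range.

## Working session

There is one attempt and no reset: what is moved stays moved. The work goes in short steps, Python scripts to look and compute and a tool call to move; the robot and the scene stay as the last step left them, time stands still between calls to the robot, and variables do not carry over. Pictures are saved under pics/ and viewed, and the job is handed in when it is done.

Besides the shell and the picture viewer there is one more tool, called in YAML: its name, and indented under it one key for each argument. jog_arm: Moves the arm, as the interface text tells. Its arguments: {"type":"object","properties":{"rows":{"type":"array","items":{"type":"array"}}},"required":["rows"]}

```bash
ls; mkdir -p pics; python3 - <<'E'
from bench import arm, eyes, nets
import cv2
for n in ("scene","top"):
    im=eyes.get_image(n); cv2.imwrite(f"pics/{n}0.png",im[:,:,::-1])
    print(eyes.camera_model(n))
for c in ("scene","top"):
  for n in ("bottle_center","can_center","lantern_center","brush_center","tray","bucket"):
    print(c,n,[(round(d['conf'],2),[round(d['position'][0]*640),round(d['position'][1]*400)]) for d in nets.boxes_of(c,n)])
print(arm.read_state())
E
```

```text
pics
{'K': array([[464.87011639,   0.        , 318.32514962],
       [  0.        , 464.87011639, 200.61572927],
       [  0.        ,   0.        ,   1.        ]]), 'rvec': array([ 1.56186614,  2.2842825 , -0.64948555]), 'tvec': array([ 201.93485543, -403.50784988, 1479.6791343 ])}
{'K': array([[364.13564459,   0.        , 323.88433549],
       [  0.        , 364.13564459, 204.56860149],
       [  0.        ,   0.        ,   1.        ]]), 'rvec': array([ 2.1048173 , -2.1260994 ,  0.12683987]), 'tvec': array([ 30.63305536, 564.09533961, 760.44203302])}
scene bottle_center [(0.91, [358, 214])]
scene can_center [(0.71, [321, 195]), (0.29, [222, 120])]
scene lantern_center [(0.79, [291, 178]), (0.78, [348, 161]), (0.61, [309, 145])]
scene brush_center [(0.65, [302, 229])]
scene tray [(0.68, [438, 219])]
scene bucket [(0.65, [223, 118])]
top bottle_center [(0.66, [286, 206])]
top can_center [(0.61, [329, 206])]
top lantern_center [(0.68, [374, 220]), (0.68, [377, 277]), (0.62, [326, 270])]
top brush_center [(0.81, [335, 182]), (0.65, [208, 134])]
top tray [(0.78, [206, 259]), (0.54, [208, 134]), (0.53, [511, 263])]
top bucket [(0.57, [328, 209]), (0.48, [377, 222])]
{'clock': 0.7, 'joints': array([-1.03840500e+00,  3.84703196e-01,  7.92780318e-03, -3.47593975e-05,
       -1.19400847e+00, -2.58597185e-01]), 'joint_vel': array([-7.99365272e-05,  1.83262180e-03, -1.18367825e-03, -1.23253408e-03,
       -5.91128551e-05, -6.53183781e-04]), 'joint_efforts': array([ 7.87390964e-04, -3.91948736e+01,  1.88579518e+01,  4.18965787e+00,
       -2.94955353e-04,  4.85856944e-06]), 'position': array([ 169.0207984 , -601.69600404,  231.31588547]), 'ee_rot': array([-1.36463544e-01,  9.90645093e-01,  4.74664475e-07,  1.73142561e-05]), 'contact_force': array([ 0.1524521 ,  0.67565582, -0.22733418]), 'wrist_torque': array([ 0.01228447,  0.05226979, -0.01183831]), 'gripper_width': 85.292115630676}
```

View pics/scene0.png

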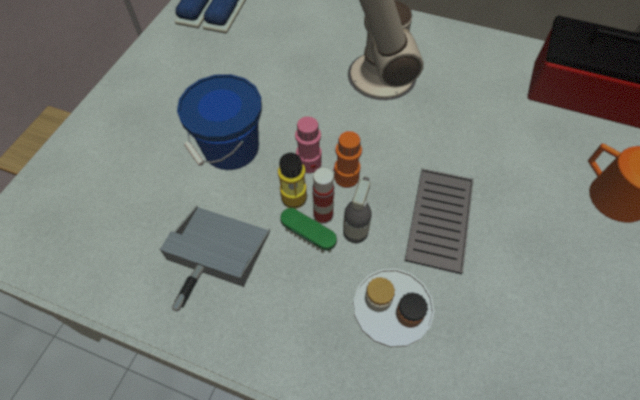

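View pics/top0.png

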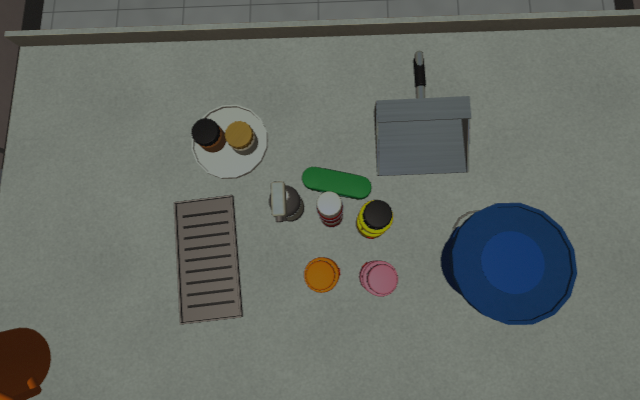

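```bash
cat > h.py <<'E'
from bench import arm, eyes, nets
import cv2, numpy as np
def cam(n):
    m=eyes.camera_model(n); R=cv2.Rodrigues(m['rvec'])[0]; return m['K'],R,np.array(m['tvec']).reshape(3)
def px2w(n,uv,z):
    K,R,t=cam(n); d=R.T@np.linalg.inv(K)@np.array([uv[0],uv[1],1.]); c=-R.T@t
    return c+d*(z-c[2])/d[2]
def w2px(n,P):
    K,R,t=cam(n); p=(R@np.atleast_2d(P).T).T+t; p=p@K.T; return p[:,:2]/p[:,2:]
def crop(n,im,u0,v0,u1,v1,s,fn,circ=()):
    c=cv2.resize(im[v0:v1,u0:u1],None,fx=s,fy=s,interpolation=cv2.INTER_CUBIC)[:,:,::-1].copy()
    for pts,col in circ:
        q=(w2px(n,pts)-[u0,v0]+.5)*s-.5
        cv2.polylines(c,[np.round(q).astype(int)],True,col,1)
    cv2.imwrite(fn,c)
def ring(x,y,z,r):
    a=np.linspace(0,2*np.pi,60); return np.c_[x+r*np.cos(a),y+r*np.sin(a),0*a+z]
E
python3 - <<'E'
from h import *
t=cv2.imread('pics/top0.png')[:,:,::-1]; s=cv2.imread('pics/scene0.png')[:,:,::-1]
crop('top',t,250,150,410,300,5,'pics/tc.png')
crop('scene',s,260,110,400,260,4,'pics/sc.png')
K,R,tt=cam('top'); print(-R.T@tt)
E
```

```text
[432.49735804  -9.95563869 842.76980391]
```

View pics/tc.png

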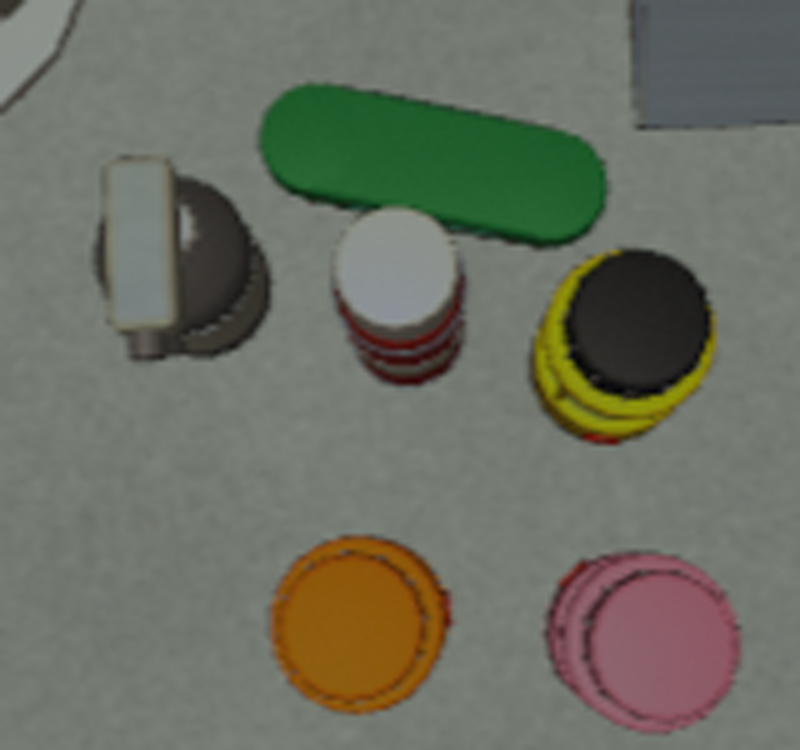

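View pics/sc.png

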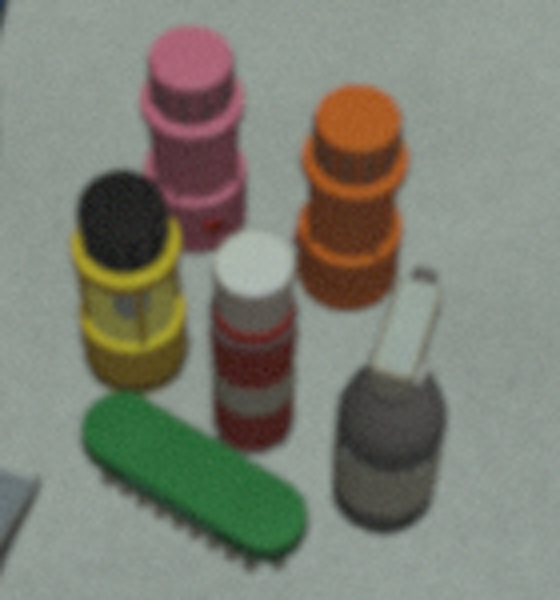

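```bash
python3 - <<'E'
from h import *
f=lambda a,b:(250+(a+.5)/5-.5,150+(b+.5)/5-.5)
g=lambda a,b:(260+(a+.5)/4-.5,110+(b+.5)/4-.5)
r=lambda p:np.round(p,1)
print('can',r(px2w('top',f(398,268),180)),r(px2w('scene',g(255,263),180)))
print('lan',r(px2w('top',f(640,322),168)),r(px2w('scene',g(125,207),168)))
print('bot',[r(px2w('top',f(*c),183)) for c in((107,160),(168,157),(177,325),(117,330))])
print('brush',r(px2w('top',f(433,163),47)),r(px2w('top',f(310,85),47)),r(px2w('top',f(575,130),47)))
print('orange',r(px2w('top',f(352,622),168)),r(px2w('scene',g(357,120),168)))
print('pink',r(px2w('top',f(660,645),168)),r(px2w('scene',g(192,58),168)))
print('tray',[r(px2w('top',c,14)) for c in((176,202),(233,196),(242,317),(181,323))])
print('bucket',r(px2w('top',(513.5,263.5),180)), r(px2w('scene',(220,104),180)))
print('dustpan',[r(px2w('top',c,62)) for c in((376,103),(469,97))],[r(px2w('top',c,0)) for c in((377,175),(466,173))])
print('jars',r(px2w('top',(206,131),82)),r(px2w('top',(239,135),82)))
E
```

```text
can [544.8   9.3 180. ] [547.7  11.9 180. ]
lan [525.2 -80.2 168. ] [530.3 -76.9 168. ]
bot [array([586.7, 117.7, 183. ]), array([587.5,  94.8, 183. ]), array([524.1,  90.7, 183. ]), array([522.5, 112.9, 183. ])]
brush [614.7  -2.9  47. ] [651.7  52.2  47. ] [628.7 -66.6  47. ]
orange [416.1  27.6 168. ] [419.7  28.9 168. ]
pink [407.3 -83.8 168. ] [410.1 -83.1 168. ]
tray [array([580.8, 375. ,  14. ]), array([593.1, 239.6,  14. ]), array([319.5, 209.9,  14. ]), array([306.7, 346.9,  14. ])]
bucket [ 432.7 -313.9  180. ] [ 437.6 -310.9  180. ]
dustpan [array([793.4, -95.3,  62. ]), array([ 802.1, -303.3,   62. ])] [array([641.3, -99.1,   0. ]), array([ 642.4, -306.3,    0. ])]
jars [728.2 285.1  82. ] [717.2 210.5  82. ]
```

```bash
cat >> h.py <<'E'
def plan(x,y,z,yaw=None,st=None):
    """shift in tool axes (cm) after turning to yaw; yaw = jaw axis deg"""
    s=arm.read_state(); from scipy.spatial.transform import Rotation as Ro
    R=Ro.from_quat(s['ee_rot']).as_matrix(); p=s['position']
    cur=np.degrees(np.arctan2(R[1,1],R[0,1]))
    if yaw is None: yaw=cur
    d=(yaw-cur+180)%360-180
    a=np.radians(yaw); X=np.array([-np.sin(a),np.cos(a),0]);Y=np.array([np.cos(a),np.sin(a),0]);Z=np.array([0,0,-1])
    D=np.array([x,y,z])-p
    print('t',round(s['clock'],2),'pos',p.round(1),'yaw',round(cur,2),'tool-z turn',round(-d,2),'shift cm',np.round([D@X/10,D@Y/10,D@Z/10],2),'w',round(s['gripper_width'],1),'F',s['contact_force'].round(1),'tilt',R[:,2].round(3),'j6',s['joints'][5].round(2))
E
python3 - <<'E'
from h import *
plan(567,106,240,94)
E
```

```text
t 0.7 pos [ 169.  -601.7  231.3] yaw 105.69 tool-z turn 11.69 shift cm [-44.64  67.82  -0.87] w 85.3 F [ 0.2  0.7 -0.2] tilt [ 0.  0. -1.] j6 -0.26
```

jog_arm:
  rows:
    - [[0, 0, -0.5], [0, 0, 5.85], 8.5]
    - [[0, 0, -0.4], [0, 0, 5.85], 8.5]
    - [[-2.8, 4.2, 0], [0, 0, 0], 8.5]
    - [[-2.8, 4.2, 0], [0, 0, 0], 8.5]
    - [[-2.8, 4.2, 0], [0, 0, 0], 8.5]
    - [[-2.8, 4.2, 0], [0, 0, 0], 8.5]
    - [[-2.8, 4.2, 0], [0, 0, 0], 8.5]
    - [[-2.8, 4.2, 0], [0, 0, 0], 8.5]
    - [[-2.8, 4.2, 0], [0, 0, 0], 8.5]
    - [[-2.8, 4.2, 0], [0, 0, 0], 8.5]

```text
clock: 1.95
position: [369.8, -249.5, 240.7]
ee_rot: [-0.035, 0.999, -0.0, 0.001]
contact_force: [1.3, -0.7, -0.1]
gripper_width: 84.7
```

jog_arm:
  rows:
    - [[-2.8, 4.2, 0], [0, 0, 0], 8.5]
    - [[-2.8, 4.2, 0], [0, 0, 0], 8.5]
    - [[-2.8, 4.2, 0], [0, 0, 0], 8.5]
    - [[-2.8, 4.2, 0], [0, 0, 0], 8.5]
    - [[-2.8, 4.2, 0], [0, 0, 0], 8.5]
    - [[-2.8, 4.2, 0], [0, 0, 0], 8.5]
    - [[-2.8, 4.2, 0], [0, 0, 0], 8.5]
    - [[-2.0, 3.0, 0], [0, 0, 0], 8.5]
    - [[0, 0, 0], [0, 0, 0], 8.5]

```text
clock: 3.08
position: [562.9, 89.3, 239.6]
ee_rot: [-0.036, 0.999, -0.0, -0.0]
contact_force: [0.1, -0.8, -0.9]
gripper_width: 85.0
```

```bash
python3 - <<'E'
from h import *
plan(567,106,152,94)
for n in('top','scene'): cv2.imwrite(f'pics/{n}1.png',eyes.get_image(n)[:,:,::-1])
E
```

```text
t 3.08 pos [562.9  89.3 239.6] yaw 94.14 tool-z turn 0.14 shift cm [-0.52  1.64  8.76] w 85.0 F [ 0.1 -0.8 -0.9] tilt [-0. -0. -1.] j6 -1.94
```

```bash
python3 - <<'E'
from h import *
print(arm.read_state()['joints'].round(3))
E
```

```text
[ 0.439  0.283 -0.12  -0.    -1.169 -1.94 ]
```

View pics/top1.png

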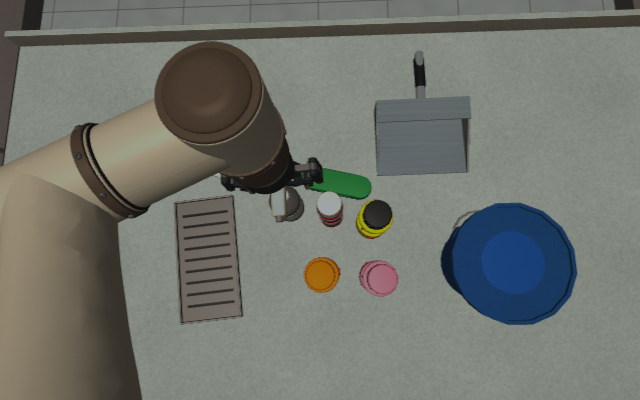

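View pics/scene1.png

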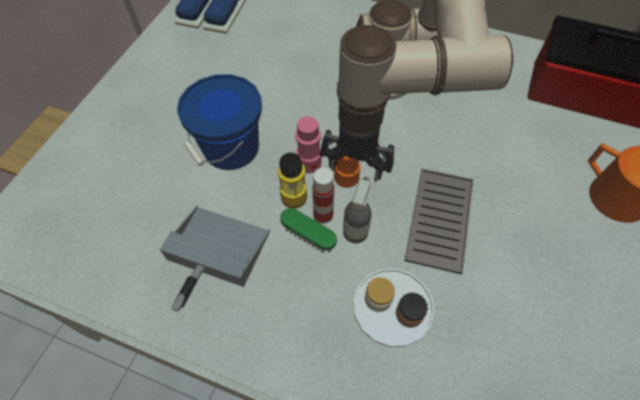

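```bash
python3 - <<'E'
from h import *
P=arm.read_state()['position']
for n in('top','scene'):
  print(n,w2px(n,[P,P+[0,0,20],P+[-3,43,20],P+[3,-43,20],[567,106,0],[567,106,100]]).round(0))
t=cv2.imread('pics/top1.png')[:,:,::-1]; s=cv2.imread('pics/scene1.png')[:,:,::-1]
a=np.radians(94);Y=np.array([np.cos(a),np.sin(a),0])
L=[(np.array([P+Y*42.5,P-Y*42.5]),(0,0,255))]
B=[(ring(567,106,h,33),(0,255,255)) for h in (0,100)]
crop('top',t,210,140,340,250,6,'pics/tc1.png',L+B)
crop('scene',s,290,100,420,260,4,'pics/sc1.png',L+B)
E
```

```text
top [[282. 188.]
 [280. 186.]
 [254. 188.]
 [306. 183.]
 [290. 207.]
 [284. 200.]]
scene [[354. 175.]
 [355. 170.]
 [375. 175.]
 [335. 165.]
 [355. 232.]
 [358. 213.]]
```

View pics/tc1.png

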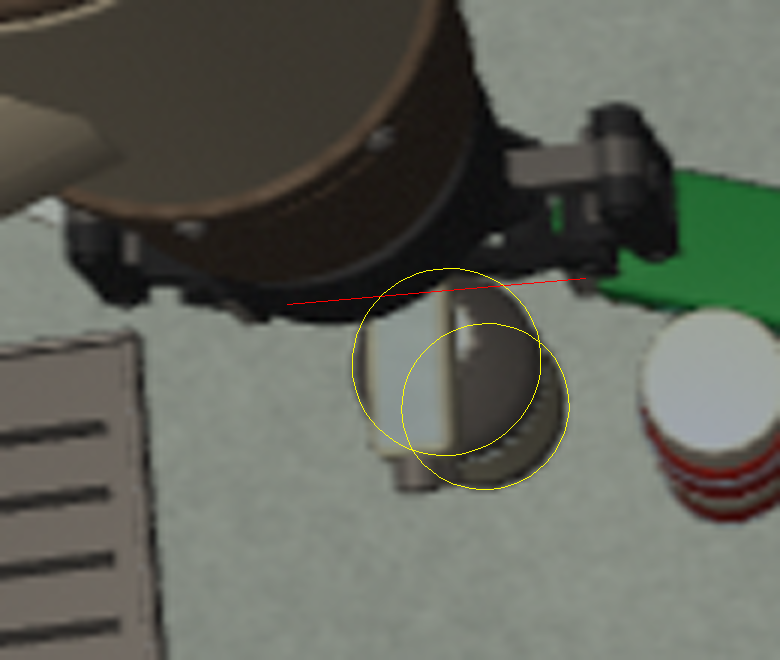

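View pics/sc1.png

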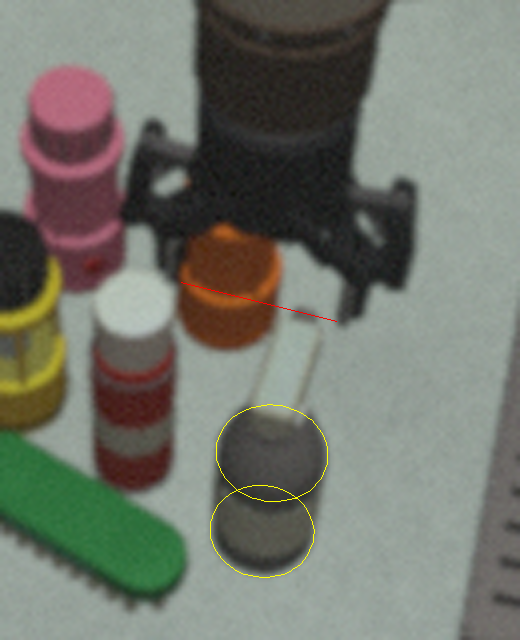

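jog_arm:
  rows:
    - [[-0.5, 1.6, 0], [0, 0, 0], 7]
    - [[0, 0, 2], [0, 0, 0], 7]
    - [[0, 0, 2], [0, 0, 0], 7]
    - [[0, 0, 2], [0, 0, 0], 7]
    - [[0, 0, 2], [0, 0, 0], 7]
    - [[0, 0, 0.8], [0, 0, 0], 7]
    - [[0, 0, 0], [0, 0, 0], 0]
    - [[0, 0, 0], [0, 0, 0], 0]
    - [[0, 0, 0], [0, 0, 0], 0]
    - [[0, 0, 0], [0, 0, 0], 0]

```text
clock: 4.42
position: [566.9, 104.0, 153.9]
ee_rot: [-0.035, 0.999, 0.0, 0.002]
contact_force: [-0.4, 1.4, 6.2]
gripper_width: 28.1
```

jog_arm:
  rows:
    - [[0, 0, 0], [0, 0, 0], 0]
    - [[0, 0, 0], [0, 0, 0], 0]
    - [[0, 0, 0], [0, 0, 0], 0]
    - [[0, 0, 0], [0, 0, 0], 0]

```text
clock: 4.92
position: [567.0, 104.0, 153.9]
ee_rot: [-0.035, 0.999, 0.0, 0.002]
contact_force: [-0.0, 1.4, 6.2]
gripper_width: 28.2
```

```bash
python3 - <<'E'
from h import *
plan(567,106,152,94)
t=eyes.get_image('scene');crop('scene',t,290,100,420,260,4,'pics/sc2.png')
E
```

```text
t 4.92 pos [567.  104.  153.9] yaw 94.02 tool-z turn 0.02 shift cm [-0.02  0.19  0.19] w 28.2 F [-0.   1.4  6.2] tilt [ 0.003  0.001 -1.   ] j6 -1.96
```

View pics/sc2.png

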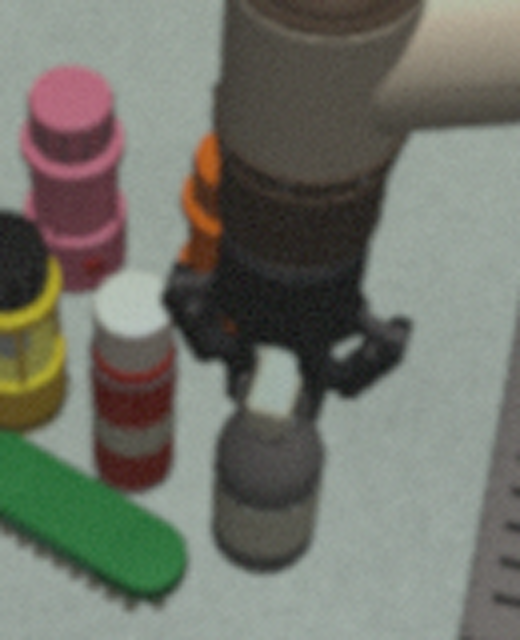

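jog_arm:
  rows:
    - [[0, 0, -0.5], [0, 0, 0], 0]
    - [[0, 0, -1], [0, 0, 0], 0]
    - [[0, 0, -2], [0, 0, 0], 0]
    - [[0, 0, -2], [0, 0, 0], 0]
    - [[0, 0, -2], [0, 0, 0], 0]
    - [[0, 0, -1], [0, 0, 0], 0]
    - [[0, 0, 0], [0, 0, 0], 0]
    - [[0, 0, 0], [0, 0, 0], 0]

```text
clock: 5.98
position: [565.3, 103.4, 236.2]
ee_rot: [-0.035, 0.999, -0.0, -0.001]
contact_force: [-0.1, -0.7, -2.5]
gripper_width: 27.4
```

```bash
python3 - <<'E'
from h import *
plan(539.5,303,245,185.8)
t=eyes.get_image('scene');crop('scene',t,290,80,420,260,3,'pics/sc3.png')
E
```

```text
t 5.97 pos [565.3 103.4 236.2] yaw 93.97 tool-z turn -91.83 shift cm [-20.11   0.55  -0.88] w 27.4 F [-0.1 -0.7 -2.5] tilt [-0.002 -0.    -1.   ] j6 -1.96
```

View pics/sc3.png

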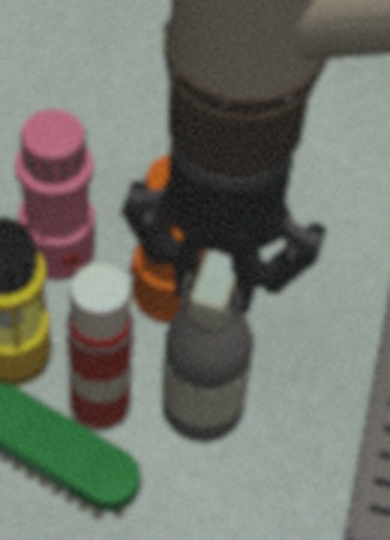

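jog_arm:
  rows:
    - [[0, 0, -0.8], [0, 0, -9.2], 0]
    - [[0, 0, 0], [0, 0, -9.2], 0]
    - [[0, 0, 0], [0, 0, -9.2], 0]
    - [[0, 0, 0], [0, 0, -9.2], 0]
    - [[0, 0, 0], [0, 0, -9.2], 0]
    - [[0, 0, 0], [0, 0, -9.2], 0]
    - [[0, 0, 0], [0, 0, -9.2], 0]
    - [[0, 0, 0], [0, 0, -9.2], 0]
    - [[0, 0, 0], [0, 0, -9.2], 0]
    - [[0, 0, 0], [0, 0, -9.0], 0]

```text
clock: 7.28
position: [565.5, 103.5, 244.3]
ee_rot: [0.744, -0.669, -0.0, 0.001]
contact_force: [-0.0, -0.0, -2.6]
gripper_width: 28.0
```

jog_arm:
  rows:
    - [[-2, 0, 0], [0, 0, 0], 0]
    - [[-3, 0, 0], [0, 0, 0], 0]
    - [[-3, 0, 0], [0, 0, 0], 0]
    - [[-3, 0.5, 0], [0, 0, 0], 0]
    - [[-3, 0, 0], [0, 0, 0], 0]
    - [[-3, 0, 0], [0, 0, 0], 0]
    - [[-2, 0, 0], [0, 0, 0], 0]
    - [[-1.1, 0, 0], [0, 0, 0], 0]
    - [[0, 0, 0], [0, 0, 0], 0]

```text
clock: 8.4
position: [540.5, 303.5, 244.9]
ee_rot: [0.742, -0.67, -0.0, 0.0]
contact_force: [-0.4, -0.0, -2.1]
gripper_width: 27.6
```

```bash
python3 - <<'E'
from h import *
plan(539.5,303,158,185.8)
for n,b in(('scene',(340,60,500,290)),('top',(150,100,350,340))):
  t=eyes.get_image(n);crop(n,t,*b,2.5,f'pics/{n}4.png',[(ring(539.5,303,4,33),(0,255,255))])
E
```

```text
t 8.4 pos [540.5 303.5 244.9] yaw -174.2 tool-z turn 0.0 shift cm [0.04 0.1  8.69] w 27.6 F [-0.4 -0.  -2.1] tilt [-0.001 -0.    -1.   ] j6 -0.67
```

View pics/scene4.png

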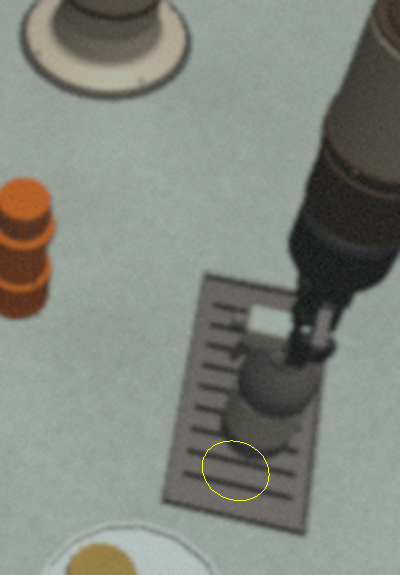

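View pics/top4.png

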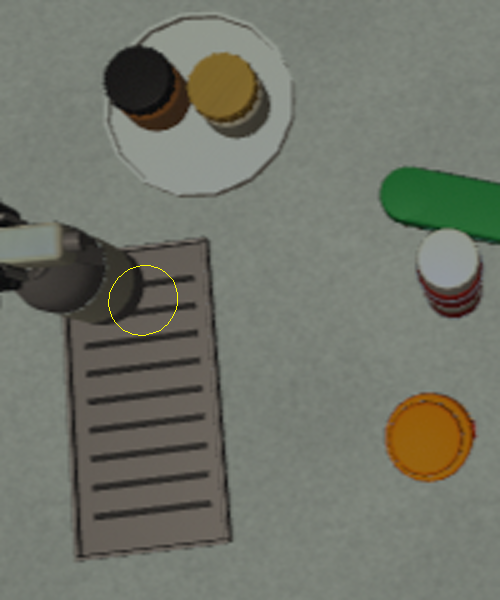

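jog_arm:
  rows:
    - [[0, 0, 1.5], [0, 0, 0], 0]
    - [[0, 0, 2], [0, 0, 0], 0]
    - [[0, 0, 2], [0, 0, 0], 0]
    - [[0, 0, 1.5], [0, 0, 0], 0]
    - [[0, 0, 1], [0, 0, 0], 0]
    - [[0, 0, 0.3], [0, 0, 0], 0]
    - [[0, 0, 0], [0, 0, 0], 0]

```text
clock: 9.38
position: [540.9, 303.2, 162.6]
ee_rot: [0.742, -0.67, 0.0, -0.0]
contact_force: [-0.6, 0.2, -2.4]
gripper_width: 27.4
```

jog_arm:
  rows:
    - [[0, 0, 0.2], [0, 0, 0], 0]
    - [[0, 0, 0.1], [0, 0, 0], 0]
    - [[0, 0, 0], [0, 0, 0], 0]

```text
clock: 9.75
position: [540.7, 303.1, 159.4]
ee_rot: [0.742, -0.67, 0.0, -0.0]
contact_force: [1.3, -0.3, -2.7]
gripper_width: 27.3
```

jog_arm:
  rows:
    - [[0, 0, 0.1], [0, 0, 0], 0]
    - [[0, 0, 0.1], [0, 0, 0], 0]
    - [[0, 0, 0], [0, 0, 0], 0]

```text
clock: 10.12
position: [540.9, 303.3, 158.1]
ee_rot: [0.742, -0.67, 0.0, -0.001]
contact_force: [-1.0, 0.7, 1.3]
gripper_width: 27.6
```

jog_arm:
  rows:
    - [[0, 0, 0], [0, 0, 0], 3.5]
    - [[0, 0, 0], [0, 0, 0], 4.5]
    - [[0, 0, 0], [0, 0, 0], 5.5]
    - [[0, 0, 0], [0, 0, 0], 6]
    - [[0, 0, 0], [0, 0, 0], 6]
    - [[0, 0, -2], [0, 0, 0], 6]
    - [[0, 0, -3], [0, 0, 0], 6]
    - [[0, 0, -4], [0, 0, 0], 6]
    - [[0, 0, 0], [0, 0, 0], 6]

```text
clock: 11.25
position: [542.3, 304.1, 251.6]
ee_rot: [0.742, -0.67, 0.001, -0.004]
contact_force: [0.6, 0.3, -0.0]
gripper_width: 59.7
```

```bash
python3 - <<'E'
from h import *
plan(546.5,10.5,245,168)
for n,b in(('scene',(340,60,500,290)),('top',(150,100,350,340))):
  t=eyes.get_image(n);crop(n,t,*b,2.5,f'pics/{n}5.png',[(ring(540,303,4,33),(0,255,255))])
E
```

```text
t 11.25 pos [542.3 304.1 251.6] yaw -174.19 tool-z turn 17.81 shift cm [28.63 -6.51  0.66] w 59.7 F [ 0.6  0.3 -0. ] tilt [ 0.007  0.005 -1.   ] j6 -0.67
```

View pics/scene5.png

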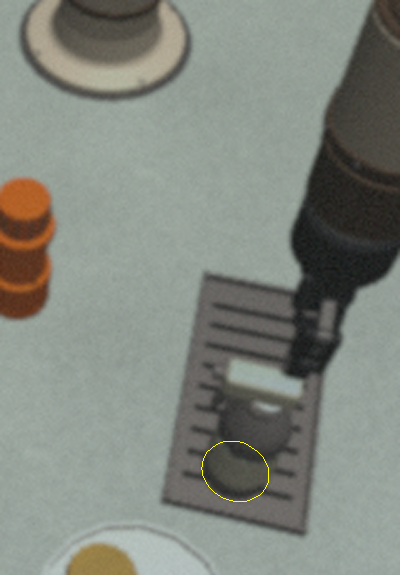

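jog_arm:
  rows:
    - [[0, 0, 0], [0, 0, 8.9], 7]
    - [[0, 0, 0], [0, 0, 8.9], 8]
    - [[4, -0.9, 0], [0, 0, 0], 8.5]
    - [[5, -1.1, 0], [0, 0, 0], 8.5]
    - [[5, -1.1, 0], [0, 0, 0], 8.5]
    - [[5, -1.1, 0], [0, 0, 0], 8.5]
    - [[5, -1.1, 0], [0, 0, 0], 8.5]
    - [[3.6, -1.0, 0], [0, 0, 0], 8.5]
    - [[1, -0.2, 0], [0, 0, 0], 8.5]
    - [[0, 0, 0], [0, 0, 0], 8.5]

```text
clock: 12.6
position: [544.4, 9.6, 246.4]
ee_rot: [-0.629, 0.778, 0.0, -0.001]
contact_force: [-0.3, 1.2, 0.8]
gripper_width: 85.1
```

```bash
python3 - <<'E'
from h import *
plan(546.5,10.5,149,168)
for n,b in(('scene',(250,60,400,260)),('top',(250,130,400,260))):
  t=eyes.get_image(n);crop(n,t,*b,3,f'pics/{n}6.png',[(ring(546.5,10.5,180,23.5),(0,255,255)),(ring(527.7,-78.5,168,27),(0,255,255))])
E
```

```text
t 12.6 pos [544.4   9.6 246.4] yaw 167.93 tool-z turn -0.07 shift cm [-0.13 -0.19  9.74] w 85.1 F [-0.3  1.2  0.8] tilt [-0.002 -0.    -1.   ] j6 -0.53
```

View pics/scene6.png

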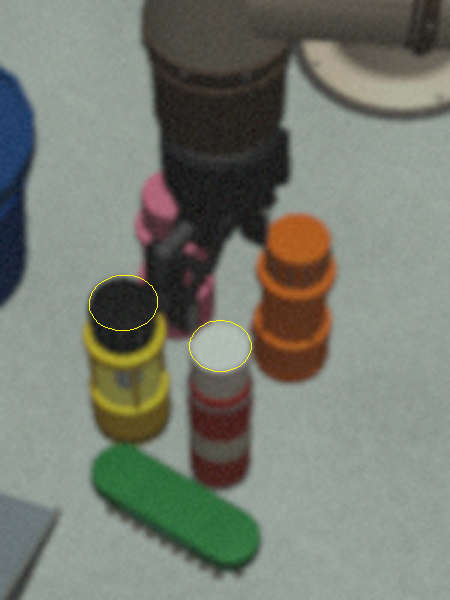

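View pics/top6.png

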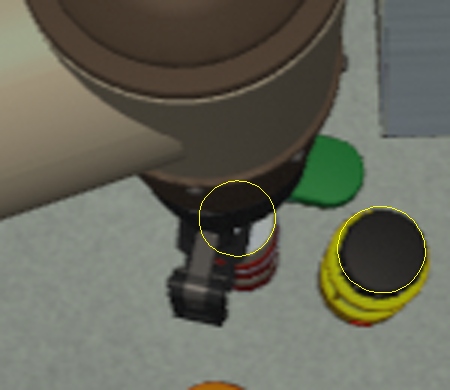

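jog_arm:
  rows:
    - [[-0.1, -0.2, 0], [0, 0, 0], 8.5]
    - [[0, 0, 2], [0, 0, 0], 8.5]
    - [[0, 0, 3], [0, 0, 0], 8.5]
    - [[0, 0, 2.5], [0, 0, 0], 8.5]
    - [[0, 0, 1.5], [0, 0, 0], 8.5]
    - [[0, 0, 0.7], [0, 0, 0], 8.5]
    - [[0, 0, 0], [0, 0, 0], 6]
    - [[0, 0, 0], [0, 0, 0], 0]
    - [[0, 0, 0], [0, 0, 0], 0]
    - [[0, 0, 0], [0, 0, 0], 0]

```text
clock: 13.95
position: [547.5, 10.4, 151.6]
ee_rot: [-0.629, 0.777, -0.001, 0.001]
contact_force: [-0.7, -0.1, 5.7]
gripper_width: 45.6
```

jog_arm:
  rows:
    - [[0, 0, 0], [0, 0, 0], 0]
    - [[0, 0, 0], [0, 0, 0], 0]
    - [[0, 0, 0], [0, 0, 0], 0]

```text
clock: 14.32
position: [547.5, 10.4, 151.6]
ee_rot: [-0.629, 0.777, -0.001, 0.001]
contact_force: [-1.4, -0.3, 4.7]
gripper_width: 45.5
```

jog_arm:
  rows:
    - [[0, 0, -0.5], [0, 0, 0], 0]
    - [[0, 0, -1], [0, 0, 0], 0]
    - [[0, 0, -2], [0, 0, 0], 0]
    - [[0, 0, -2.5], [0, 0, 0], 0]
    - [[0, 0, -2], [0, 0, 0], 0]
    - [[0, 0, -1], [0, 0, 0], 0]
    - [[0, 0, 0], [0, 0, 0], 0]

```text
clock: 15.2
position: [547.0, 10.5, 240.6]
ee_rot: [-0.629, 0.777, -0.0, 0.0]
contact_force: [-0.3, -0.0, -3.6]
gripper_width: 45.3
```

```bash
python3 - <<'E'
from h import *
plan(452,294,155,168)
E
```

```text
t 15.2 pos [547.   10.5 240.6] yaw 167.98 tool-z turn -0.02 shift cm [-25.76  15.18   8.56] w 45.3 F [-0.3 -0.  -3.6] tilt [ 0.001  0.001 -1.   ] j6 -0.53
```

jog_arm:
  rows:
    - [[-1.7, 1.0, 0], [0, 0, 0], 0]
    - [[-3.4, 2, 0], [0, 0, 0], 0]
    - [[-3.4, 2, 0], [0, 0, 0], 0]
    - [[-3.4, 2, 0], [0, 0, 0], 0]
    - [[-3.4, 2, 0], [0, 0, 0], 0]
    - [[-3.4, 2, 0], [0, 0, 0], 0]
    - [[-3.4, 2, 0], [0, 0, 0], 0]
    - [[-2.6, 1.5, 0], [0, 0, 0], 0]
    - [[-1.1, 0.7, 0], [0, 0, 0], 0]
    - [[0, 0, 0], [0, 0, 0], 0]

```text
clock: 16.45
position: [451.5, 294.4, 239.4]
ee_rot: [-0.63, 0.777, -0.0, -0.001]
contact_force: [0.4, -0.0, -2.6]
gripper_width: 45.3
```

jog_arm:
  rows:
    - [[0, 0, 1.5], [0, 0, 0], 0]
    - [[0, 0, 2.5], [0, 0, 0], 0]
    - [[0, 0, 2], [0, 0, 0], 0]
    - [[0, 0, 1.2], [0, 0, 0], 0]
    - [[0, 0, 0.6], [0, 0, 0], 0]
    - [[0, 0, 0.2], [0, 0, 0], 0]
    - [[0, 0, 0], [0, 0, 0], 0]

```text
clock: 17.32
position: [452.2, 294.6, 160.8]
ee_rot: [-0.629, 0.777, 0.0, 0.001]
contact_force: [-0.2, -0.5, -2.9]
gripper_width: 45.6
```

jog_arm:
  rows:
    - [[0, 0, 0.2], [0, 0, 0], 0]
    - [[0, 0, 0.2], [0, 0, 0], 0]
    - [[0, 0, 0], [0, 0, 0], 0]

```text
clock: 17.7
position: [451.8, 294.3, 156.2]
ee_rot: [-0.629, 0.777, -0.0, -0.0]
contact_force: [-0.3, 0.8, -2.7]
gripper_width: 45.6
```

jog_arm:
  rows:
    - [[0, 0, 0.1], [0, 0, 0], 0]
    - [[0, 0, 0.1], [0, 0, 0], 0]
    - [[0, 0, 0], [0, 0, 0], 0]

```text
clock: 18.08
position: [452.2, 294.8, 155.6]
ee_rot: [-0.629, 0.777, 0.0, 0.001]
contact_force: [-3.7, -0.3, 6.2]
gripper_width: 45.2
```

Contact. Release and rise.

jog_arm:
  rows:
    - [[0, 0, 0], [0, 0, 0], 5.5]
    - [[0, 0, 0], [0, 0, 0], 6.5]
    - [[0, 0, 0], [0, 0, 0], 7]
    - [[0, 0, 0], [0, 0, 0], 7]
    - [[0, 0, -2], [0, 0, 0], 7]
    - [[0, 0, -3], [0, 0, 0], 7]
    - [[0, 0, -4], [0, 0, 0], 7]
    - [[0, 0, 0], [0, 0, 0], 7]

```text
clock: 19.08
position: [453.4, 295.7, 247.9]
ee_rot: [-0.629, 0.777, 0.0, 0.004]
contact_force: [-0.6, -0.3, -0.4]
gripper_width: 69.7
```

```bash
python3 - <<'E'
from h import *
plan(528,-78,246,168)
for n,b in(('scene',(340,60,500,290)),):
  t=eyes.get_image(n);crop(n,t,*b,2.5,f'pics/{n}7.png',[(ring(540,303,4,33),(0,255,255)),(ring(452,294,184,23.5),(0,255,255))])
E
```

```text
t 19.07 pos [453.4 295.7 247.9] yaw 168.01 tool-z turn 0.01 shift cm [ 35.   -15.06   0.19] w 69.7 F [-0.6 -0.3 -0.4] tilt [ 0.006  0.005 -1.   ] j6 -1.09
```

View pics/scene7.png

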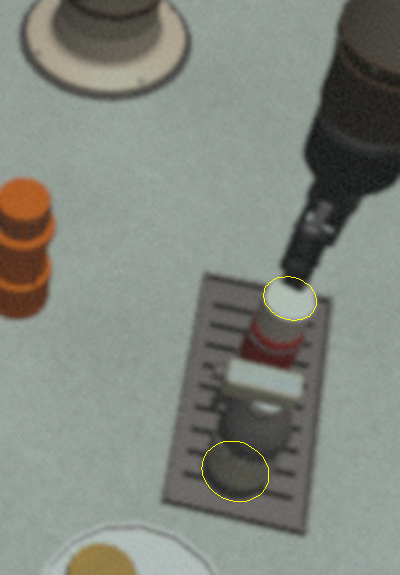

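jog_arm:
  rows:
    - [[3, -1.3, 0], [0, 0, 0], 8.5]
    - [[5, -2.1, 0], [0, 0, 0], 8.5]
    - [[5, -2.1, 0], [0, 0, 0], 8.5]
    - [[5, -2.2, 0], [0, 0, 0], 8.5]
    - [[5, -2.2, 0], [0, 0, 0], 8.5]
    - [[5, -2.2, 0], [0, 0, 0], 8.5]
    - [[4, -1.7, 0], [0, 0, 0], 8.5]
    - [[2, -0.8, 0], [0, 0, 0], 8.5]
    - [[1, -0.4, 0], [0, 0, 0], 8.5]
    - [[0, 0, 0], [0, 0, 0], 8.5]

```text
clock: 20.38
position: [525.5, -79.3, 243.5]
ee_rot: [-0.629, 0.777, 0.0, -0.001]
contact_force: [-0.3, -0.6, -0.2]
gripper_width: 85.2
```

```bash
python3 - <<'E'
from h import *
plan(528,-78,139,168)
E
```

```text
t 20.38 pos [525.5 -79.3 243.5] yaw 167.94 tool-z turn -0.06 shift cm [-0.18 -0.22 10.45] w 85.2 F [-0.3 -0.6 -0.2] tilt [-0.002  0.    -1.   ] j6 -0.37
```

jog_arm:
  rows:
    - [[-0.2, -0.2, 0], [0, 0, 0], 8.5]
    - [[0, 0, 2], [0, 0, 0], 8.5]
    - [[0, 0, 3], [0, 0, 0], 8.5]
    - [[0, 0, 2.5], [0, 0, 0], 8.5]
    - [[0, 0, 1.8], [0, 0, 0], 8.5]
    - [[0, 0, 1], [0, 0, 0], 8.5]
    - [[0, 0, 0], [0, 0, 0], 7]
    - [[0, 0, 0], [0, 0, 0], 0]
    - [[0, 0, 0], [0, 0, 0], 0]
    - [[0, 0, 0], [0, 0, 0], 0]

```text
clock: 21.62
position: [528.7, -77.7, 142.5]
ee_rot: [-0.629, 0.777, -0.001, 0.001]
contact_force: [-1.6, 0.8, 5.8]
gripper_width: 52.6
```

jog_arm:
  rows:
    - [[0, 0, 0], [0, 0, 0], 0]
    - [[0, 0, 0], [0, 0, 0], 0]
    - [[0, 0, 0], [0, 0, 0], 0]

```text
clock: 22.0
position: [528.7, -77.7, 142.6]
ee_rot: [-0.629, 0.777, -0.001, 0.001]
contact_force: [-1.9, 0.8, 6.1]
gripper_width: 52.1
```

jog_arm:
  rows:
    - [[0, 0, -0.5], [0, 0, 0], 0]
    - [[0, 0, -1.5], [0, 0, 0], 0]
    - [[0, 0, -3], [0, 0, 0], 0]
    - [[0, 0, -3.5], [0, 0, 0], 0]
    - [[0, 0, -4], [0, 0, 0], 0]
    - [[0, 0, -4], [0, 0, 0], 0]
    - [[0, 0, -2.5], [0, 0, 0], 0]
    - [[0, 0, -1], [0, 0, 0], 0]
    - [[0, 0, 0], [0, 0, 0], 0]

```text
clock: 23.12
position: [528.0, -77.5, 341.2]
ee_rot: [-0.629, 0.777, 0.0, 0.0]
contact_force: [-0.3, 0.4, -4.8]
gripper_width: 52.7
```

```bash
python3 - <<'E'
from h import *
plan(364.5,285,147,168)
for n,b in(('scene',(230,20,430,260)),):
  t=eyes.get_image(n);crop(n,t,*b,2.4,f'pics/{n}8.png')
E
```

```text
t 23.12 pos [528.  -77.5 341.2] yaw 167.98 tool-z turn -0.02 shift cm [-32.06  23.53  19.42] w 52.7 F [-0.3  0.4 -4.8] tilt [ 0.     0.001 -1.   ] j6 -0.37
```

View pics/scene8.png

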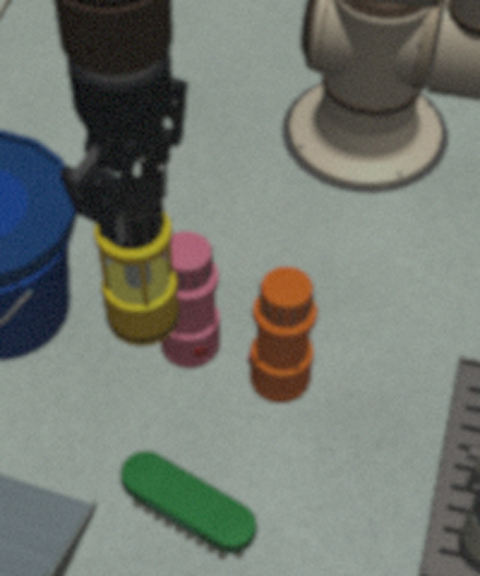

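jog_arm:
  rows:
    - [[-1.5, 1.1, 0], [0, 0, 0], 0]
    - [[-3.5, 2.6, 0], [0, 0, 0], 0]
    - [[-4, 2.9, 0], [0, 0, 0], 0]
    - [[-4, 2.9, 0], [0, 0, 0], 0]
    - [[-4, 2.9, 0], [0, 0, 0], 0]
    - [[-4, 2.9, 0], [0, 0, 0], 0]
    - [[-4, 2.9, 0], [0, 0, 0], 0]
    - [[-3.5, 2.6, 0], [0, 0, 0], 0]
    - [[-2.3, 1.7, 0], [0, 0, 0], 0]
    - [[-1.3, 1.0, 0], [0, 0, 0], 0]

```text
clock: 24.42
position: [363.6, 286.2, 340.4]
ee_rot: [-0.63, 0.777, -0.0, -0.001]
contact_force: [0.8, -0.7, -3.3]
gripper_width: 52.2
```

jog_arm:
  rows:
    - [[0, 0, 1.5], [0, 0, 0], 0]
    - [[0, 0, 3], [0, 0, 0], 0]
    - [[0, 0, 3], [0, 0, 0], 0]
    - [[0, 0, 3], [0, 0, 0], 0]
    - [[0, 0, 3], [0, 0, 0], 0]
    - [[0, 0, 2.5], [0, 0, 0], 0]
    - [[0, 0, 1.5], [0, 0, 0], 0]
    - [[0, 0, 0.8], [0, 0, 0], 0]
    - [[0, 0, 0], [0, 0, 0], 0]

```text
clock: 25.55
position: [365.1, 284.3, 157.7]
ee_rot: [-0.629, 0.777, -0.0, -0.001]
contact_force: [0.1, -0.6, -3.3]
gripper_width: 52.4
```

jog_arm:
  rows:
    - [[0, 0, 0.5], [0, 0, 0], 0]
    - [[0, 0, 0.3], [0, 0, 0], 0]
    - [[0, 0, 0.1], [0, 0, 0], 0]
    - [[0, 0, 0], [0, 0, 0], 0]

```text
clock: 26.05
position: [365.1, 285.3, 149.4]
ee_rot: [-0.629, 0.777, 0.0, 0.0]
contact_force: [-0.2, 0.1, -3.7]
gripper_width: 52.3
```

jog_arm:
  rows:
    - [[0, 0, 0.1], [0, 0, 0], 0]
    - [[0, 0, 0], [0, 0, 0], 0]

```text
clock: 26.3
position: [365.1, 285.2, 148.3]
ee_rot: [-0.629, 0.777, 0.0, 0.0]
contact_force: [1.0, 0.4, -3.5]
gripper_width: 52.4
```

jog_arm:
  rows:
    - [[0, 0, 0.1], [0, 0, 0], 0]
    - [[0, 0, 0], [0, 0, 0], 0]

```text
clock: 26.55
position: [365.1, 285.2, 147.2]
ee_rot: [-0.629, 0.777, -0.0, -0.0]
contact_force: [0.8, 0.8, -4.0]
gripper_width: 52.3
```

jog_arm:
  rows:
    - [[0, 0, 0.1], [0, 0, 0], 0]
    - [[0, 0, 0], [0, 0, 0], 0]

```text
clock: 26.8
position: [365.2, 285.5, 146.7]
ee_rot: [-0.629, 0.777, 0.0, 0.0]
contact_force: [-0.5, 0.6, -0.9]
gripper_width: 52.1
```

Touching at 146.7 as expected. Release.

jog_arm:
  rows:
    - [[0, 0, 0], [0, 0, 0], 6]
    - [[0, 0, 0], [0, 0, 0], 7]
    - [[0, 0, 0], [0, 0, 0], 7.5]
    - [[0, 0, 0], [0, 0, 0], 7.5]
    - [[0, 0, -2], [0, 0, 0], 7.5]
    - [[0, 0, -3], [0, 0, 0], 7.5]
    - [[0, 0, -4], [0, 0, 0], 7.5]
    - [[0, 0, 0], [0, 0, 0], 7.5]

```text
clock: 27.8
position: [366.4, 286.8, 239.6]
ee_rot: [-0.629, 0.777, 0.001, 0.004]
contact_force: [-0.9, -0.6, -1.2]
gripper_width: 75.0
```

```bash
python3 - <<'E'
from h import *
s=eyes.get_image('scene');crop('scene',s,340,60,500,290,2.5,'pics/scene9.png')
t=eyes.get_image('top');crop('top',t,270,140,430,240,5,'pics/top9.png')
t2=cv2.imread('pics/top0.png')[:,:,::-1]
# brush fit by green seg
for im,n in((t,'top'),(t2,'top0'),(s,'scene')):
  hsv=cv2.cvtColor(np.ascontiguousarray(im),cv2.COLOR_RGB2HSV); m=cv2.inRange(hsv,(45,100,40),(80,255,255))
  k,l,st,c=cv2.connectedComponentsWithStats(m); i=1+np.argmax(st[1:,4]); print(n,st[i],c[i])
  ys,xs=np.nonzero(l==i); cam_='scene' if n=='scene' else 'top'
  W=np.array([px2w(cam_,(a,b),40)[:2] for a,b in zip(xs,ys)]).astype(np.float32)
  print(cv2.minAreaRect(W), W.mean(0))
E
```

```text
top [ 302  167   69   32 1511] [336.24156188 182.45334216]
((615.8308715820312, -2.3229904174804688), (157.24853515625, 53.92226791381836), 77.62743377685547) [615.788      -2.8035111]
top0 [ 302  167   69   32 1481] [336.35719109 182.26873734]
((615.9855346679688, -2.342559814453125), (157.22714233398438, 53.87077713012695), 77.9373779296875) [616.20996    -3.0649722]
scene [ 281  209   55   40 1081] [308.1692877  228.42738205]Traceback (most recent call last):
  File "<stdin>", line 10, in <module>
  File "h.py", line 6, in px2w
    K,R,t=cam(n); d=R.T@np.linalg.inv(K)@np.array([uv[0],uv[1],1.]); c=-R.T@t
          ~~~^^^
  File "h.py", line 4, in cam
    m=eyes.camera_model(n); R=cv2.Rodrigues(m['rvec'])[0]; return m['K'],R,np.array(m['tvec']).reshape(3)
ValueError: time passes only in moves, steps and waits
```

View pics/scene9.png

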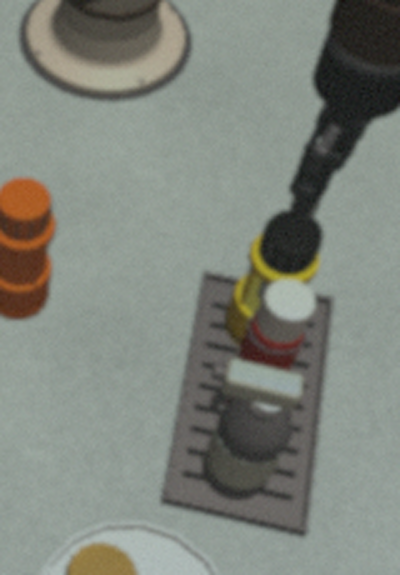

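View pics/top9.png

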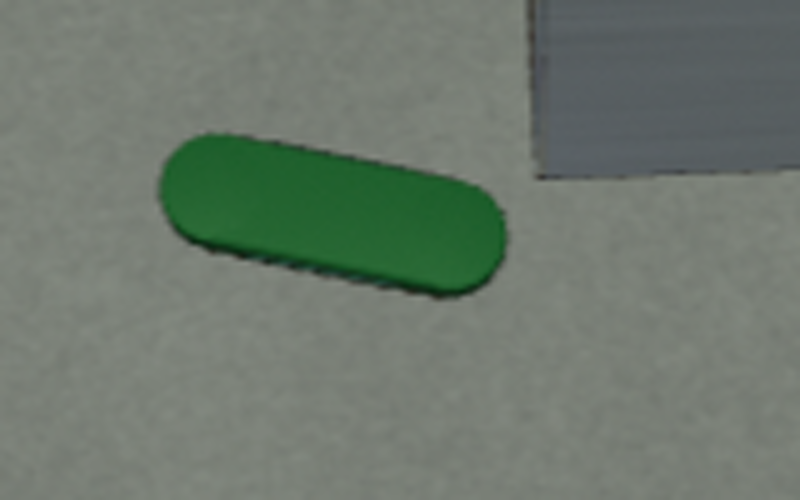

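```bash
sed -i 's/^def cam(n):/import functools\n@functools.lru_cache(None)\ndef cam(n):/' h.py; python3 - <<'E'
from h import *
plan(617.5,-1,150,167.7)
E
```

```text
t 27.9 pos [364.9 285.1 236.2] yaw 167.97 tool-z turn 0.27 shift cm [ 22.57 -30.78   8.62] w 75.2 F [ 0.2  0.1 -0.2] tilt [-0.     0.001 -1.   ] j6 -1.22
```

jog_arm:
  rows:
    - [[2, -2.7, 0], [0, 0, 0.3], 8.5]
    - [[3, -4.1, 0], [0, 0, 0], 8.5]
    - [[3, -4.1, 0], [0, 0, 0], 8.5]
    - [[3, -4.1, 0], [0, 0, 0], 8.5]
    - [[3, -4.1, 0], [0, 0, 0], 8.5]
    - [[3, -4.1, 0], [0, 0, 0], 8.5]
    - [[2.6, -3.5, 0], [0, 0, 0], 8.5]
    - [[2, -2.7, 1], [0, 0, 0], 8.5]
    - [[1, -1.4, 3], [0, 0, 0], 8.5]
    - [[0, 0, 3], [0, 0, 0], 8.5]

```text
clock: 29.15
position: [617.7, -2.5, 163.2]
ee_rot: [-0.626, 0.78, 0.001, -0.001]
contact_force: [-1.0, -0.8, 0.2]
gripper_width: 84.8
```

```bash
python3 - <<'E'
from h import *
plan(617.5,-1,20,167.7)
E
```

```text
t 29.15 pos [617.7  -2.5 163.2] yaw 167.55 tool-z turn -0.15 shift cm [-0.15  0.06 14.32] w 84.8 F [-1.  -0.8  0.2] tilt [-0.003 -0.001 -1.   ] j6 -0.47
```

jog_arm:
  rows:
    - [[0, 0, 2.5], [0, 0, 0], 8.5]
    - [[0, 0, 3], [0, 0, 0], 8.5]
    - [[0, 0, 3], [0, 0, 0], 8.5]
    - [[0, 0, 2], [0, 0, 0], 8.5]
    - [[0, 0, 1], [0, 0, 0], 8.5]
    - [[0, 0, 0], [0, 0, 0], 8.5]

```text
clock: 29.9
position: [617.2, -1.3, 50.0]
ee_rot: [-0.627, 0.779, 0.001, -0.001]
contact_force: [-0.0, -0.5, 1.0]
gripper_width: 84.9
```

```bash
python3 - <<'E'
from h import *
plan(617.5,-1,20,167.7)
s=eyes.get_image('scene');crop('scene',s,260,140,380,270,4,'pics/scene10.png')
E
```

```text
t 29.9 pos [617.2  -1.3  50. ] yaw 167.69 tool-z turn -0.01 shift cm [-0.04 -0.02  3.  ] w 84.9 F [-0.  -0.5  1. ] tilt [-0.003 -0.001 -1.   ] j6 -0.47
```

View pics/scene10.png

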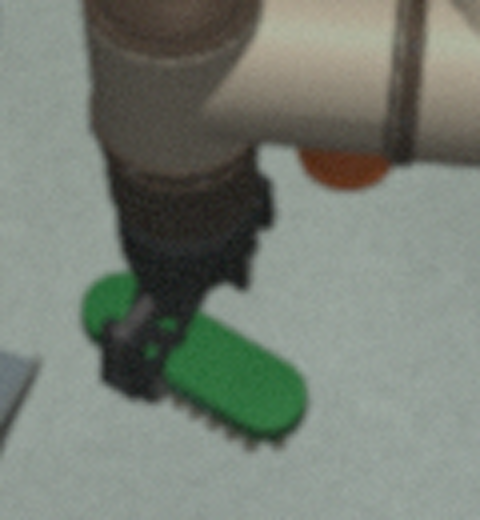

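jog_arm:
  rows:
    - [[0, 0, 1.5], [0, 0, 0], 8.5]
    - [[0, 0, 1], [0, 0, 0], 8.5]
    - [[0, 0, 0.2], [0, 0, 0], 8.5]
    - [[0, 0, 0], [0, 0, 0], 7]
    - [[0, 0, 0], [0, 0, 0], 0]
    - [[0, 0, 0], [0, 0, 0], 0]
    - [[0, 0, 0], [0, 0, 0], 0]
    - [[0, 0, 0], [0, 0, 0], 0]
    - [[0, 0, 0], [0, 0, 0], 0]

```text
clock: 31.08
position: [618.5, -1.0, 25.0]
ee_rot: [-0.627, 0.779, -0.0, 0.001]
contact_force: [-0.3, 1.0, 5.5]
gripper_width: 50.6
```

jog_arm:
  rows:
    - [[0, 0, -0.5], [0, 0, 0], 0]
    - [[0, 0, -1.5], [0, 0, 0], 0]
    - [[0, 0, -3], [0, 0, 0], 0]
    - [[0, 0, -4], [0, 0, 0], 0]
    - [[0, 0, -4], [0, 0, 0], 0]
    - [[0, 0, -4], [0, 0, 0], 0]
    - [[0, 0, -4], [0, 0, 0], 0]
    - [[0, 0, -2], [0, 0, 0], 0]
    - [[0, 0, -1], [0, 0, 0], 0]
    - [[0, 0, 0], [0, 0, 0], 0]

```text
clock: 32.33
position: [617.8, -1.1, 264.6]
ee_rot: [-0.627, 0.779, 0.0, 0.0]
contact_force: [0.3, 0.0, -0.8]
gripper_width: 50.9
```

```bash
python3 - <<'E'
from h import *
plan(435,-312.5,240,167.7)
s=eyes.get_image('scene');crop('scene',s,160,30,380,250,3,'pics/scene11.png')
E
```

```text
t 32.33 pos [617.8  -1.1 264.6] yaw 167.68 tool-z turn -0.02 shift cm [34.32 11.23  2.46] w 50.9 F [ 0.3  0.  -0.8] tilt [ 0.  0. -1.] j6 -0.47
```

View pics/scene11.png

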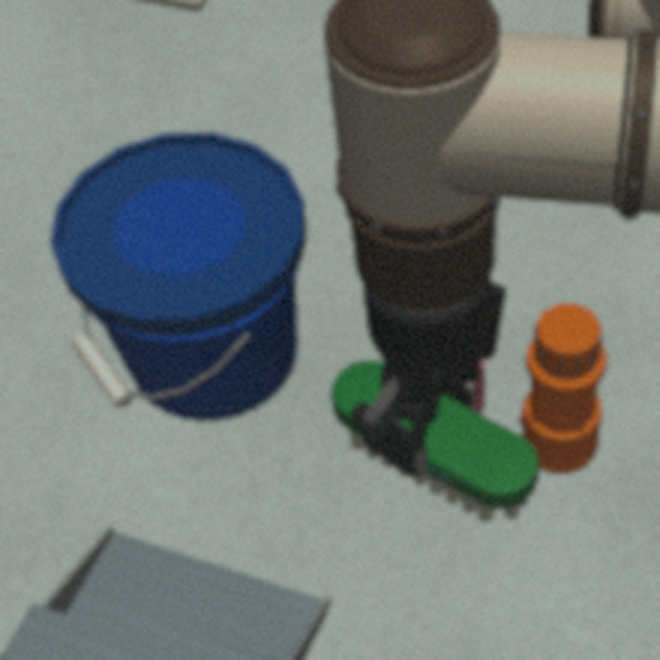

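```bash
python3 - <<'E'
from h import *
s=cv2.imread('pics/scene0.png')[:,:,::-1];t=cv2.imread('pics/top0.png')[:,:,::-1]
L=[(ring(435,-312.5,182,106),(0,255,255)),(ring(435,-312.5,176,98),(0,0,255))]
crop('scene',s,170,70,270,170,5,'pics/b_s.png',L);crop('top',t,440,190,590,340,5,'pics/b_t.png',L)
E
```

```text
(no output)
```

View pics/b_s.png

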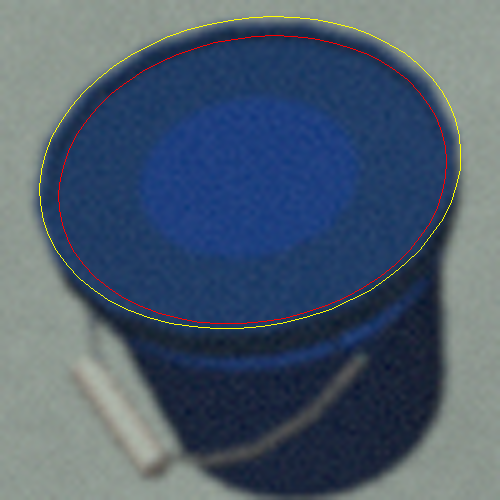

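View pics/b_t.png

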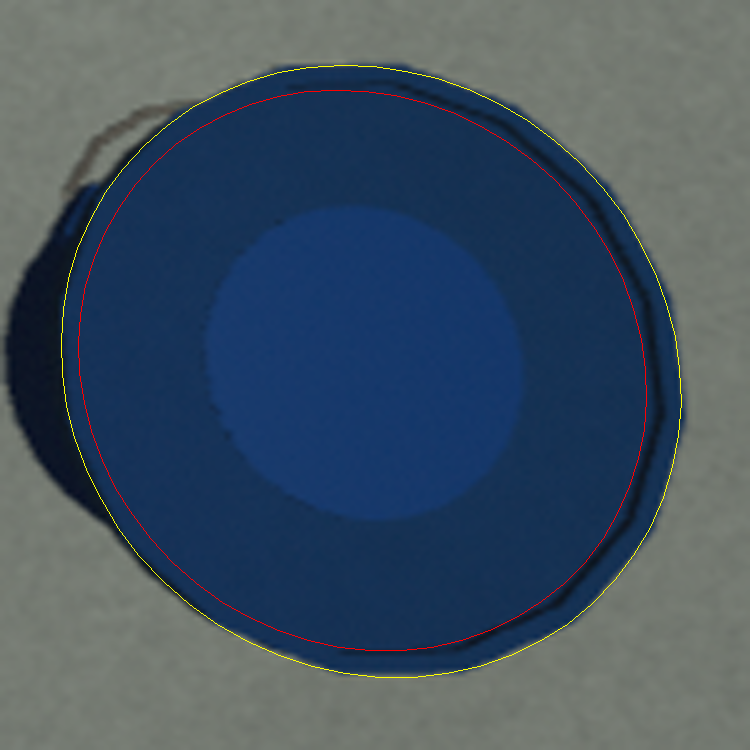

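jog_arm:
  rows:
    - [[2, 0.7, 0], [0, 0, 0], 0]
    - [[4, 1.3, 0], [0, 0, 0], 0]
    - [[4.2, 1.4, 0], [0, 0, 0], 0]
    - [[4.2, 1.4, 0], [0, 0, 0], 0]
    - [[4.2, 1.4, 0], [0, 0, 0], 0]
    - [[4.2, 1.4, 0], [0, 0, 0], 0]
    - [[4.2, 1.4, 0], [0, 0, 0], 0]
    - [[3.8, 1.2, 0], [0, 0, 0], 0]
    - [[2.5, 0.7, 0], [0, 0, 0], 0]
    - [[1.1, 0.3, 0], [0, 0, 0], 0]

```text
clock: 33.62
position: [433.3, -314.5, 263.5]
ee_rot: [-0.626, 0.78, 0.001, -0.0]
contact_force: [0.1, 0.1, -1.3]
gripper_width: 51.0
```

jog_arm:
  rows:
    - [[0, 0, 1], [0, 0, 0], 0]
    - [[0, 0, 1.5], [0, 0, 0], 0]
    - [[0, 0, 1.5], [0, 0, 0], 0]
    - [[0, 0, 0.5], [0, 0, 0], 0]
    - [[0, 0, 0], [0, 0, 0], 0]

```text
clock: 34.25
position: [435.3, -313.0, 218.7]
ee_rot: [-0.627, 0.779, 0.0, -0.0]
contact_force: [-0.4, -0.6, -0.6]
gripper_width: 50.4
```

```bash
python3 - <<'E'
from h import *
plan(434.5,-313.5,201,167.7)
s=eyes.get_image('scene');crop('scene',s,150,30,310,190,4,'pics/scene12.png')
t=eyes.get_image('top');crop('top',t,420,170,600,350,3,'pics/top12.png')
E
```

```text
t 34.25 pos [ 435.3 -313.   218.7] yaw 167.73 tool-z turn 0.03 shift cm [0.06 0.06 1.77] w 50.4 F [-0.4 -0.6 -0.6] tilt [-0.001  0.    -1.   ] j6 0.11
```

View pics/scene12.png

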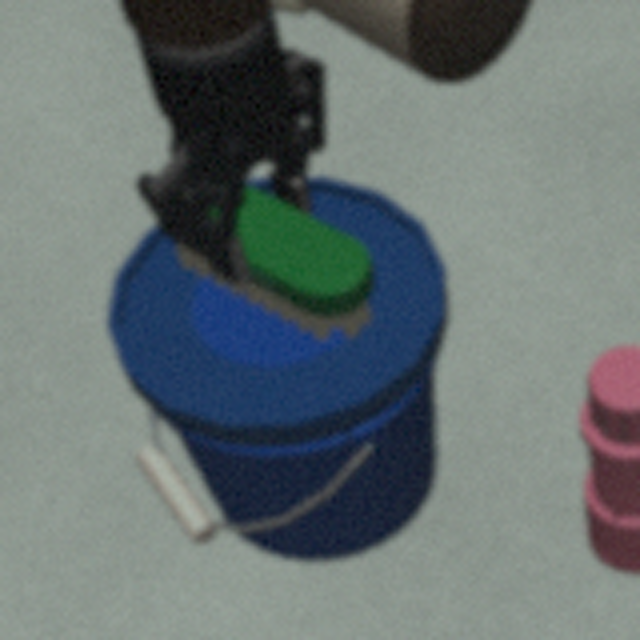

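View pics/top12.png

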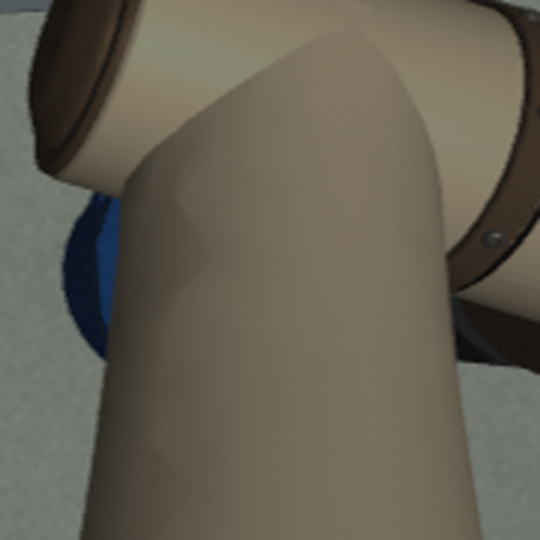

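jog_arm:
  rows:
    - [[0.1, 0, 0.8], [0, 0, 0], 0]
    - [[0, 0, 0.5], [0, 0, 0], 0]
    - [[0, 0, 0.1], [0, 0, 0], 0]
    - [[0, 0, 0], [0, 0, 0], 0]

```text
clock: 34.85
position: [435.0, -314.4, 205.3]
ee_rot: [-0.627, 0.779, 0.0, -0.0]
contact_force: [-0.2, 0.1, -1.1]
gripper_width: 50.8
```

jog_arm:
  rows:
    - [[0, 0, 0.2], [0, 0, 0], 0]
    - [[0, 0, 0], [0, 0, 0], 0]

```text
clock: 35.1
position: [434.9, -314.3, 203.2]
ee_rot: [-0.627, 0.779, 0.0, -0.0]
contact_force: [-0.1, -0.3, -1.6]
gripper_width: 51.0
```

jog_arm:
  rows:
    - [[0, 0, 0.1], [0, 0, 0], 0]
    - [[0, 0, 0], [0, 0, 0], 0]

```text
clock: 35.35
position: [435.0, -314.3, 202.3]
ee_rot: [-0.627, 0.779, 0.0, -0.0]
contact_force: [-0.3, 0.9, -1.7]
gripper_width: 51.0
```

jog_arm:
  rows:
    - [[0, 0, 0.1], [0, 0, 0], 0]
    - [[0, 0, 0], [0, 0, 0], 0]

```text
clock: 35.6
position: [434.9, -314.3, 201.2]
ee_rot: [-0.627, 0.779, 0.0, -0.0]
contact_force: [1.3, -0.6, -1.6]
gripper_width: 51.0
```

```bash
python3 - <<'E'
from h import *
plan(434.5,-313.5,201,167.7)
a=np.radians(77.7);Y=np.array([np.cos(a),np.sin(a),0]);X=np.array([np.sin(a),-np.cos(a),0]);c=np.array([435,-313.5,223])
o=[(np.array([c+Y*sy*80+X*sx*26 for sx,sy in((1,1),(1,-1),(-1,-1),(-1,1))]),(0,255,255))]
s=eyes.get_image('scene');crop('scene',s,150,30,310,190,4,'pics/scene13.png',o)
E
```

```text
t 35.6 pos [ 434.9 -314.3  201.2] yaw 167.69 tool-z turn -0.01 shift cm [-0.07  0.06  0.02] w 51.0 F [ 1.3 -0.6 -1.6] tilt [-0.  0. -1.] j6 0.11
```

View pics/scene13.png

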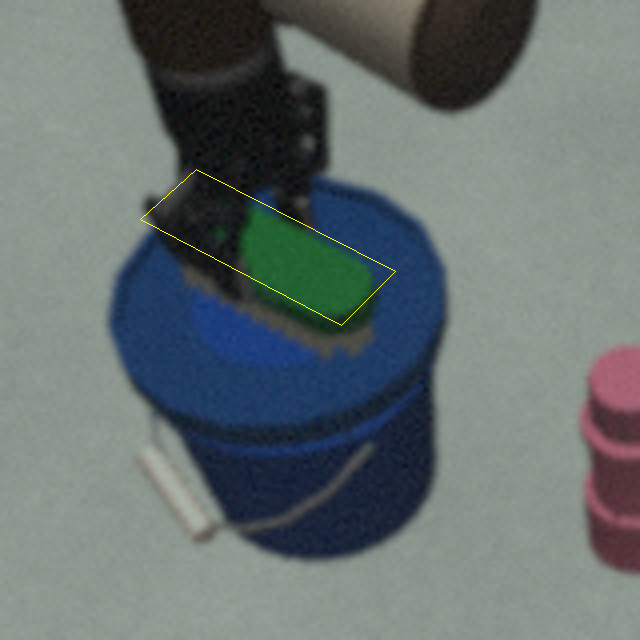

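jog_arm:
  rows:
    - [[0, 0, 0.1], [0, 0, 0], 0]
    - [[0, 0, 0], [0, 0, 0], 0]

```text
clock: 35.9
position: [435.1, -314.4, 201.0]
ee_rot: [-0.627, 0.779, -0.0, 0.0]
contact_force: [-1.0, 1.4, 3.2]
gripper_width: 50.9
```

jog_arm:
  rows:
    - [[0, 0, 0.1], [0, 0, 0], 0]
    - [[0, 0, 0], [0, 0, 0], 0]

```text
clock: 36.15
position: [435.1, -314.4, 201.0]
ee_rot: [-0.627, 0.779, -0.001, 0.0]
contact_force: [-1.7, 3.5, 7.6]
gripper_width: 50.8
```

jog_arm:
  rows:
    - [[0, 0, 0], [0, 0, 0], 6]
    - [[0, 0, 0], [0, 0, 0], 7]
    - [[0, 0, 0], [0, 0, 0], 7.5]
    - [[0, 0, 0], [0, 0, 0], 7.5]
    - [[0, 0, -1], [0, 0, 0], 7.5]
    - [[0, 0, -2], [0, 0, 0], 7.5]
    - [[0, 0, -3], [0, 0, 0], 7.5]
    - [[0, 0, -3], [0, 0, 0], 7.5]
    - [[0, 0, -2], [0, 0, 0], 7.5]
    - [[0, 0, 0], [0, 0, 0], 7.5]

```text
clock: 37.4
position: [435.7, -314.7, 311.6]
ee_rot: [-0.627, 0.779, -0.002, 0.001]
contact_force: [0.5, -0.6, -0.9]
gripper_width: 74.6
```

```bash
python3 - <<'E'
from h import *
plan(365.1,285.3,300,168)
a=np.radians(77.7);Y=np.array([np.cos(a),np.sin(a),0]);X=np.array([np.sin(a),-np.cos(a),0]);c=np.array([435,-313.5,223])
o=[(np.array([c+Y*sy*80+X*sx*26 for sx,sy in((1,1),(1,-1),(-1,-1),(-1,1))]),(0,255,255)),(ring(435,-313,182,106),(0,0,255))]
s=eyes.get_image('scene');crop('scene',s,150,30,310,190,4,'pics/scene14.png',o)
E
```

```text
t 37.4 pos [ 435.7 -314.7  311.6] yaw 167.69 tool-z turn -0.31 shift cm [-57.22  19.38   1.16] w 74.6 F [ 0.5 -0.6 -0.9] tilt [ 0.004 -0.002 -1.   ] j6 0.11
```

View pics/scene14.png

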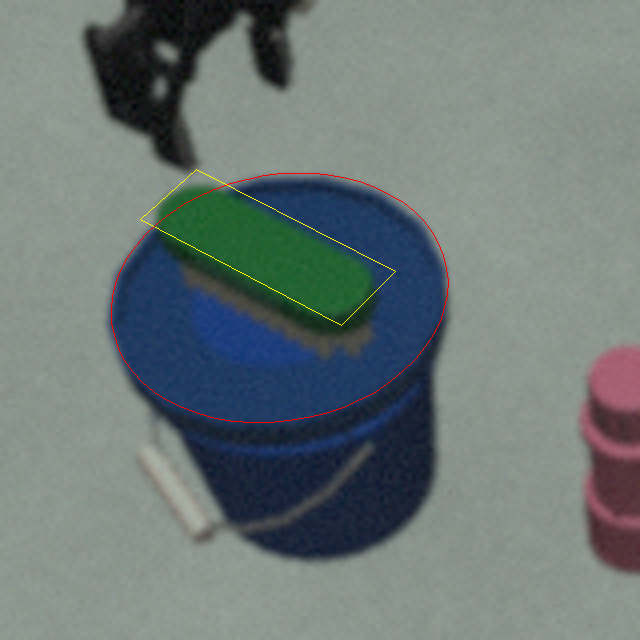

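jog_arm:
  rows:
    - [[-2, 0.7, 0], [0, 0, -0.3], 8]
    - [[-4, 1.4, 0], [0, 0, 0], 8.5]
    - [[-4.5, 1.5, 0], [0, 0, 0], 8.5]
    - [[-4.5, 1.5, 0], [0, 0, 0], 8.5]
    - [[-4.5, 1.5, 0], [0, 0, 0], 8.5]
    - [[-4.5, 1.5, 0], [0, 0, 0], 8.5]
    - [[-4.5, 1.5, 0], [0, 0, 0], 8.5]
    - [[-4.5, 1.5, 0], [0, 0, 0], 8.5]
    - [[-4.5, 1.5, 0], [0, 0, 0], 8.5]
    - [[-4.5, 1.5, 0], [0, 0, 0], 8.5]

```text
clock: 38.7
position: [383.6, 127.0, 308.3]
ee_rot: [-0.629, 0.777, 0.0, -0.001]
contact_force: [0.7, 0.4, 0.2]
gripper_width: 84.9
```

jog_arm:
  rows:
    - [[-4.5, 1.5, 0], [0, 0, 0], 8.5]
    - [[-4.5, 1.5, 0], [0, 0, 0], 8.5]
    - [[-3.5, 1.2, 0], [0, 0, 0], 8.5]
    - [[-2, 0.7, 0], [0, 0, 0], 8.5]
    - [[-0.7, 0.3, 0], [0, 0, 0], 8.5]
    - [[0, 0, 0], [0, 0, 0], 8.5]

```text
clock: 39.45
position: [365.3, 284.8, 309.0]
ee_rot: [-0.629, 0.777, -0.0, -0.0]
contact_force: [-0.1, 0.0, 0.0]
gripper_width: 84.8
```

```bash
python3 - <<'E'
from h import *
plan(365.1,285.3,146.7,168)
s=eyes.get_image('scene');crop('scene',s,340,60,500,290,2.5,'pics/scene15.png',[(ring(365,285.3,172,27),(0,255,255))])
a=np.radians(77.7);Y=np.array([np.cos(a),np.sin(a),0]);X=np.array([np.sin(a),-np.cos(a),0]);c=np.array([435,-313.5,223])
o=[(np.array([c+Y*sy*80+X*sx*26 for sx,sy in((1,1),(1,-1),(-1,-1),(-1,1))]),(0,255,255)),(ring(435,-313,182,106),(0,0,255))]
t=eyes.get_image('top');crop('top',t,440,190,590,340,4,'pics/top15.png',o)
E
```

```text
t 39.45 pos [365.3 284.8 309. ] yaw 167.97 tool-z turn -0.03 shift cm [-0.04  0.03 16.23] w 84.8 F [-0.1  0.   0. ] tilt [-0.001 -0.001 -1.   ] j6 -1.22
```

View pics/scene15.png

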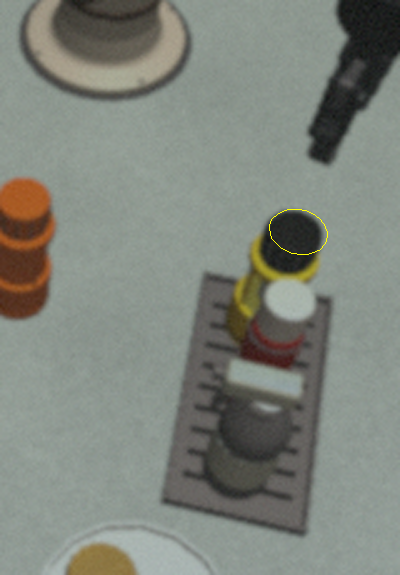

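View pics/top15.png

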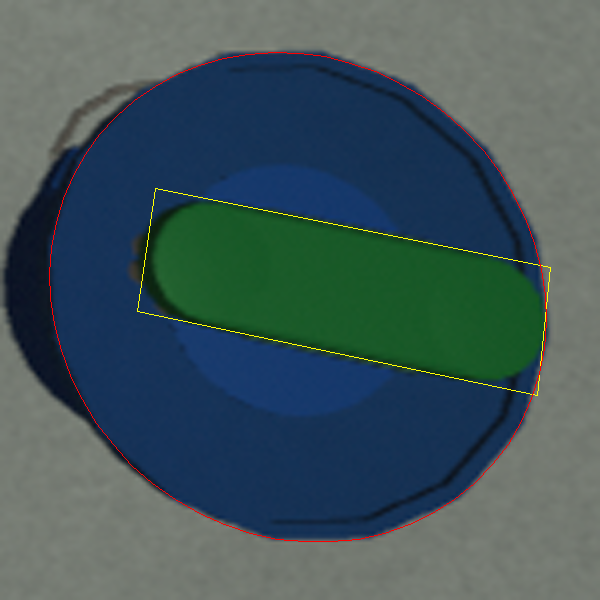

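jog_arm:
  rows:
    - [[0, 0, 2], [0, 0, 0], 8.5]
    - [[0, 0, 4], [0, 0, 0], 8.5]
    - [[0, 0, 4], [0, 0, 0], 8.5]
    - [[0, 0, 3], [0, 0, 0], 8.5]
    - [[0, 0, 2], [0, 0, 0], 8.5]
    - [[0, 0, 1], [0, 0, 0], 8.5]
    - [[0, 0, 0.2], [0, 0, 0], 8.5]
    - [[0, 0, 0], [0, 0, 0], 8.5]

```text
clock: 40.55
position: [365.8, 285.6, 148.1]
ee_rot: [-0.629, 0.777, 0.0, 0.001]
contact_force: [0.4, 0.7, -0.3]
gripper_width: 85.1
```

jog_arm:
  rows:
    - [[0, 0, 0], [0, 0, 0], 7]
    - [[0, 0, 0], [0, 0, 0], 0]
    - [[0, 0, 0], [0, 0, 0], 0]
    - [[0, 0, 0], [0, 0, 0], 0]
    - [[0, 0, 0], [0, 0, 0], 0]
    - [[0, 0, 0], [0, 0, 0], 0]
    - [[0, 0, 0], [0, 0, 0], 0]

```text
clock: 41.42
position: [365.7, 285.9, 148.3]
ee_rot: [-0.629, 0.777, 0.0, 0.001]
contact_force: [-2.8, -0.1, 5.5]
gripper_width: 52.1
```

Lift and carry back (target TCP 528.7, -77.7).

jog_arm:
  rows:
    - [[0, 0, -0.5], [0, 0, 0], 0]
    - [[0, 0, -1.5], [0, 0, 0], 0]
    - [[0, 0, -3], [0, 0, 0], 0]
    - [[0, 0, -3.5], [0, 0, 0], 0]
    - [[0, 0, -4], [0, 0, 0], 0]
    - [[0, 0, -4], [0, 0, 0], 0]
    - [[0, 0, -2.5], [0, 0, 0], 0]
    - [[0, 0, -1], [0, 0, 0], 0]
    - [[0, 0, 0], [0, 0, 0], 0]

```text
clock: 42.55
position: [365.0, 285.2, 346.5]
ee_rot: [-0.629, 0.777, 0.0, -0.001]
contact_force: [-0.2, -0.7, -4.5]
gripper_width: 52.2
```

```bash
python3 - <<'E'
from h import *
plan(528.7,-77.7,144,168)
E
```

```text
t 42.55 pos [365.  285.2 346.5] yaw 167.98 tool-z turn -0.02 shift cm [ 32.09 -23.56  20.25] w 52.2 F [-0.2 -0.7 -4.5] tilt [-0.001 -0.    -1.   ] j6 -1.22
```

jog_arm:
  rows:
    - [[1.5, -1.1, 0], [0, 0, 0], 0]
    - [[3.5, -2.6, 0], [0, 0, 0], 0]
    - [[4, -2.9, 0], [0, 0, 0], 0]
    - [[4, -2.9, 0], [0, 0, 0], 0]
    - [[4, -2.9, 0], [0, 0, 0], 0]
    - [[4, -2.9, 0], [0, 0, 0], 0]
    - [[4, -2.9, 0], [0, 0, 0], 0]
    - [[3.5, -2.6, 0], [0, 0, 0], 0]
    - [[2.3, -1.7, 0], [0, 0, 0], 0]
    - [[1.3, -1.0, 0], [0, 0, 0], 0]

```text
clock: 43.8
position: [528.0, -79.4, 345.5]
ee_rot: [-0.628, 0.778, 0.001, -0.001]
contact_force: [0.6, 0.6, -4.1]
gripper_width: 52.3
```

jog_arm:
  rows:
    - [[0, 0, 1.5], [0, 0, 0], 0]
    - [[0, 0, 3], [0, 0, 0], 0]
    - [[0, 0, 3], [0, 0, 0], 0]
    - [[0, 0, 3], [0, 0, 0], 0]
    - [[0, 0, 3], [0, 0, 0], 0]
    - [[0, 0, 3], [0, 0, 0], 0]
    - [[0, 0, 2], [0, 0, 0], 0]
    - [[0, 0, 0.6], [0, 0, 0], 0]
    - [[0, 0, 0], [0, 0, 0], 0]
    - [[0, 0, 0], [0, 0, 0], 0]

```text
clock: 45.05
position: [529.0, -77.3, 157.3]
ee_rot: [-0.629, 0.777, -0.001, 0.001]
contact_force: [0.5, -0.1, -4.5]
gripper_width: 52.5
```

```bash
python3 - <<'E'
from h import *
plan(528.7,-77.7,144,168)
s0=cv2.imread('pics/scene0.png')[:,:,::-1]
s=eyes.get_image('scene');crop('scene',s,250,120,380,250,4,'pics/scene16.png')
E
```

```text
t 45.05 pos [529.  -77.3 157.3] yaw 168.02 tool-z turn 0.02 shift cm [0.05 0.02 1.33] w 52.5 F [ 0.5 -0.1 -4.5] tilt [ 0.002  0.    -1.   ] j6 -0.37
```

View pics/scene16.png

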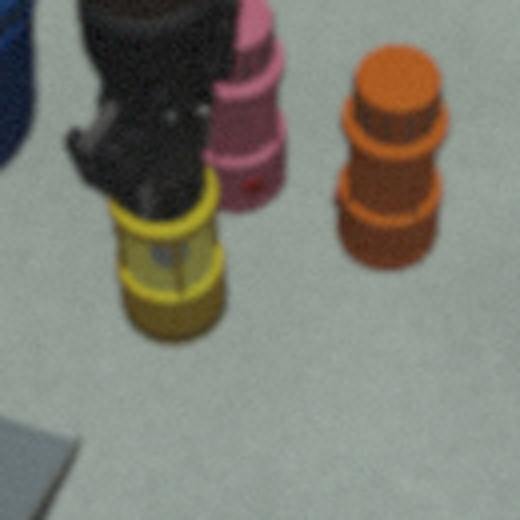

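jog_arm:
  rows:
    - [[0, 0, 0.6], [0, 0, 0], 0]
    - [[0, 0, 0.3], [0, 0, 0], 0]
    - [[0, 0, 0.2], [0, 0, 0], 0]
    - [[0, 0, 0], [0, 0, 0], 0]

```text
clock: 45.6
position: [528.3, -77.6, 145.1]
ee_rot: [-0.629, 0.777, 0.0, -0.0]
contact_force: [-0.8, -0.4, -3.2]
gripper_width: 52.2
```

jog_arm:
  rows:
    - [[0, 0, 0.1], [0, 0, 0], 0]
    - [[0, 0, 0], [0, 0, 0], 0]

```text
clock: 45.85
position: [528.6, -77.5, 144.5]
ee_rot: [-0.629, 0.777, -0.0, 0.0]
contact_force: [0.6, 0.1, -4.0]
gripper_width: 52.0
```

jog_arm:
  rows:
    - [[0, 0, 0.1], [0, 0, 0], 0]
    - [[0, 0, 0], [0, 0, 0], 0]

```text
clock: 46.1
position: [528.6, -77.6, 144.4]
ee_rot: [-0.629, 0.777, -0.0, 0.0]
contact_force: [-1.6, 0.0, 4.9]
gripper_width: 52.4
```

jog_arm:
  rows:
    - [[0, 0, 0], [0, 0, 0], 6]
    - [[0, 0, 0], [0, 0, 0], 7]
    - [[0, 0, 0], [0, 0, 0], 8]
    - [[0, 0, 0], [0, 0, 0], 8]
    - [[0, 0, -2], [0, 0, 0], 8]
    - [[0, 0, -3], [0, 0, 0], 8]
    - [[0, 0, -4], [0, 0, 0], 8]
    - [[0, 0, -1], [0, 0, 0], 8]
    - [[0, 0, 0], [0, 0, 0], 8]

```text
clock: 47.22
position: [528.4, -77.4, 243.5]
ee_rot: [-0.629, 0.777, -0.0, 0.001]
contact_force: [-0.2, 0.1, -0.7]
gripper_width: 80.2
```

```bash
python3 - <<'E'
from h import *
plan(452.1,294.6,250,168)
s0=cv2.imread('pics/scene0.png')
s=eyes.get_image('scene')[:,:,::-1]; 
a=cv2.resize(s0[130:220,260:320],None,fx=6,fy=6); b=cv2.resize(s[130:220,260:320],None,fx=6,fy=6)
cv2.imwrite('pics/cmp1.png',np.hstack([a,b]))
E
```

```text
t 47.23 pos [528.4 -77.4 243.5] yaw 167.98 tool-z turn -0.02 shift cm [-34.8   15.2   -0.65] w 80.2 F [-0.2  0.1 -0.7] tilt [ 0.001  0.001 -1.   ] j6 -0.37
```

View pics/cmp1.png

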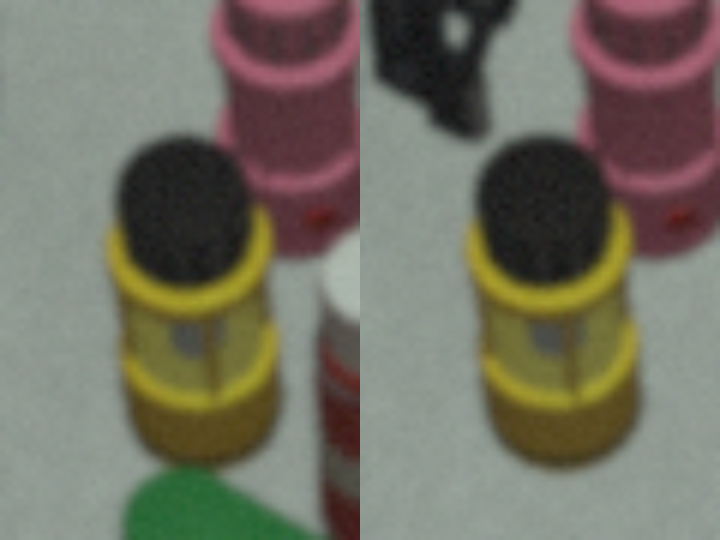

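Lantern is back in exactly the same pixels. Now the can.

jog_arm:
  rows:
    - [[-3, 1.3, -0.5], [0, 0, 0], 8.5]
    - [[-5, 2.2, 0], [0, 0, 0], 8.5]
    - [[-5, 2.2, 0], [0, 0, 0], 8.5]
    - [[-5, 2.2, 0], [0, 0, 0], 8.5]
    - [[-5, 2.2, 0], [0, 0, 0], 8.5]
    - [[-5, 2.1, 0], [0, 0, 0], 8.5]
    - [[-4, 1.8, 0], [0, 0, 0], 8.5]
    - [[-2, 0.8, 0], [0, 0, 0], 8.5]
    - [[-0.8, 0.4, 0], [0, 0, 0], 8]
    - [[0, 0, 0], [0, 0, 0], 7.5]

```text
clock: 48.52
position: [452.1, 293.9, 247.7]
ee_rot: [-0.629, 0.777, -0.0, -0.001]
contact_force: [0.4, -0.1, -0.7]
gripper_width: 74.6
```

```bash
python3 - <<'E'
from h import *
plan(452.1,294.6,155,168)
E
```

```text
t 48.52 pos [452.1 293.9 247.7] yaw 167.97 tool-z turn -0.03 shift cm [-0.07  0.01  9.27] w 74.6 F [ 0.4 -0.1 -0.7] tilt [-0.001 -0.001 -1.   ] j6 -1.09
```

jog_arm:
  rows:
    - [[0, 0, 2], [0, 0, 0], 7.5]
    - [[0, 0, 3], [0, 0, 0], 7.5]
    - [[0, 0, 2.5], [0, 0, 0], 7.5]
    - [[0, 0, 1.5], [0, 0, 0], 7.5]
    - [[0, 0, 0.3], [0, 0, 0], 7.5]
    - [[0, 0, 0], [0, 0, 0], 6]
    - [[0, 0, 0], [0, 0, 0], 0]
    - [[0, 0, 0], [0, 0, 0], 0]
    - [[0, 0, 0], [0, 0, 0], 0]
    - [[0, 0, 0], [0, 0, 0], 0]

```text
clock: 49.78
position: [452.8, 295.1, 156.7]
ee_rot: [-0.629, 0.777, -0.0, 0.001]
contact_force: [-1.6, -0.5, 5.4]
gripper_width: 45.5
```

jog_arm:
  rows:
    - [[0, 0, 0], [0, 0, 0], 0]
    - [[0, 0, 0], [0, 0, 0], 0]

```text
clock: 50.02
position: [452.7, 295.1, 156.7]
ee_rot: [-0.629, 0.777, -0.0, 0.001]
contact_force: [-0.5, 0.8, 5.7]
gripper_width: 44.9
```

jog_arm:
  rows:
    - [[0, 0, -0.5], [0, 0, 0], 0]
    - [[0, 0, -1], [0, 0, 0], 0]
    - [[0, 0, -2], [0, 0, 0], 0]
    - [[0, 0, -2.5], [0, 0, 0], 0]
    - [[0, 0, -2], [0, 0, 0], 0]
    - [[0, 0, -1], [0, 0, 0], 0]
    - [[0, 0, 0], [0, 0, 0], 0]

```text
clock: 50.9
position: [452.1, 294.6, 245.6]
ee_rot: [-0.629, 0.777, 0.0, 0.0]
contact_force: [-0.3, 0.1, -2.8]
gripper_width: 45.2
```

```bash
python3 - <<'E'
from h import *
plan(547.5,10.4,152,168)
E
```

```text
t 50.9 pos [452.1 294.6 245.6] yaw 167.98 tool-z turn -0.02 shift cm [ 25.81 -15.24   9.36] w 45.2 F [-0.3  0.1 -2.8] tilt [ 0.     0.001 -1.   ] j6 -1.09
```

jog_arm:
  rows:
    - [[1.7, -1.0, 0], [0, 0, 0], 0]
    - [[3.4, -2, 0], [0, 0, 0], 0]
    - [[3.4, -2, 0], [0, 0, 0], 0]
    - [[3.4, -2, 0], [0, 0, 0], 0]
    - [[3.4, -2, 0], [0, 0, 0], 0]
    - [[3.4, -2, 0], [0, 0, 0], 0]
    - [[3.4, -2, 0], [0, 0, 0], 0]
    - [[2.6, -1.5, 0], [0, 0, 0], 0]
    - [[1.1, -0.7, 0], [0, 0, 0], 0]
    - [[0, 0, 0], [0, 0, 0], 0]

```text
clock: 52.15
position: [546.8, 9.6, 244.5]
ee_rot: [-0.629, 0.778, 0.0, -0.001]
contact_force: [0.6, -0.8, -2.6]
gripper_width: 45.7
```

jog_arm:
  rows:
    - [[0, 0, 1.5], [0, 0, 0], 0]
    - [[0, 0, 2.5], [0, 0, 0], 0]
    - [[0, 0, 2], [0, 0, 0], 0]
    - [[0, 0, 1.5], [0, 0, 0], 0]
    - [[0, 0, 0.8], [0, 0, 0], 0]
    - [[0, 0, 0.4], [0, 0, 0], 0]
    - [[0, 0, 0], [0, 0, 0], 0]

```text
clock: 53.02
position: [547.4, 10.6, 158.5]
ee_rot: [-0.629, 0.777, -0.0, 0.0]
contact_force: [0.5, -1.3, -2.7]
gripper_width: 45.2
```

```bash
python3 - <<'E'
from h import *
plan(547.5,10.4,153,168)
E
```

```text
t 53.02 pos [547.4  10.6 158.5] yaw 168.0 tool-z turn 0.0 shift cm [ 0.02 -0.02  0.55] w 45.2 F [ 0.5 -1.3 -2.7] tilt [ 0.001  0.    -1.   ] j6 -0.53
```

jog_arm:
  rows:
    - [[0, 0, 0.2], [0, 0, 0], 0]
    - [[0, 0, 0.1], [0, 0, 0], 0]
    - [[0, 0, 0], [0, 0, 0], 0]

```text
clock: 53.4
position: [547.2, 10.5, 155.4]
ee_rot: [-0.629, 0.777, -0.0, 0.0]
contact_force: [0.8, 0.2, -2.6]
gripper_width: 45.6
```

jog_arm:
  rows:
    - [[0, 0, 0.1], [0, 0, 0], 0]
    - [[0, 0, 0], [0, 0, 0], 0]

```text
clock: 53.65
position: [547.1, 10.5, 154.3]
ee_rot: [-0.629, 0.777, 0.0, -0.0]
contact_force: [0.2, -0.8, -2.5]
gripper_width: 45.5
```

jog_arm:
  rows:
    - [[0, 0, 0.1], [0, 0, 0], 0]
    - [[0, 0, 0], [0, 0, 0], 0]

```text
clock: 53.9
position: [547.1, 10.5, 153.2]
ee_rot: [-0.629, 0.777, 0.0, -0.0]
contact_force: [-0.2, -1.2, -3.3]
gripper_width: 45.4
```

jog_arm:
  rows:
    - [[0, 0, 0.1], [0, 0, 0], 0]
    - [[0, 0, 0], [0, 0, 0], 0]

```text
clock: 54.15
position: [547.3, 10.5, 152.8]
ee_rot: [-0.629, 0.777, -0.0, 0.0]
contact_force: [-0.6, -0.1, 0.7]
gripper_width: 45.4
```

jog_arm:
  rows:
    - [[0, 0, 0], [0, 0, 0], 5.5]
    - [[0, 0, 0], [0, 0, 0], 6.5]
    - [[0, 0, 0], [0, 0, 0], 7.5]
    - [[0, 0, 0], [0, 0, 0], 7.5]
    - [[0, 0, -2], [0, 0, 0], 7.5]
    - [[0, 0, -3], [0, 0, 0], 7.5]
    - [[0, 0, -4], [0, 0, 0], 7.5]
    - [[0, 0, -1], [0, 0, 0], 7.5]
    - [[0, 0, 0], [0, 0, -8.9], 7]
    - [[0, 0, 0], [0, 0, -8.9], 7]

```text
clock: 55.4
position: [546.7, 10.5, 251.6]
ee_rot: [0.744, -0.669, -0.0, 0.0]
contact_force: [0.0, 0.1, -0.0]
gripper_width: 70.0
```

```bash
python3 - <<'E'
from h import *
plan(540.9,303.3,253,185.8)
s0=cv2.imread('pics/scene0.png')
s=eyes.get_image('scene')[:,:,::-1]; 
a=cv2.resize(s0[150:240,280:345],None,fx=6,fy=6); b=cv2.resize(s[150:240,280:345],None,fx=6,fy=6)
cv2.imwrite('pics/cmp2.png',np.hstack([a,b]))
E
```

```text
t 55.4 pos [546.7  10.5 251.6] yaw -173.93 tool-z turn 0.27 shift cm [-29.19  -2.38  -0.14] w 70.0 F [ 0.   0.1 -0. ] tilt [-0.001  0.    -1.   ] j6 -0.21
```

View pics/cmp2.png

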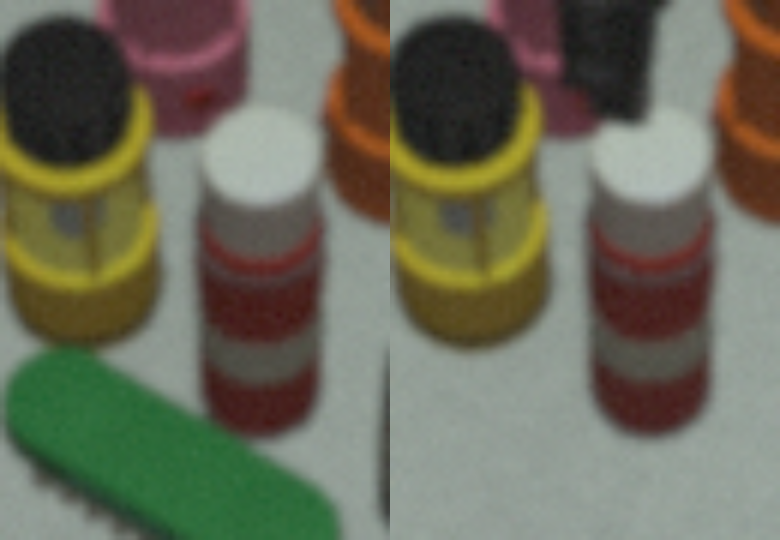

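Can is back in place. Now the bottle.

jog_arm:
  rows:
    - [[-3, -0.2, 0], [0, 0, 0.2], 7]
    - [[-4.5, -0.4, 0], [0, 0, 0], 7]
    - [[-4.5, -0.4, 0], [0, 0, 0], 7]
    - [[-4.5, -0.4, 0], [0, 0, 0], 7]
    - [[-4.5, -0.4, 0], [0, 0, 0], 7]
    - [[-4, -0.3, 0], [0, 0, 0], 7]
    - [[-3, -0.2, 0], [0, 0, 0], 7]
    - [[-1.2, -0.1, 0], [0, 0, 0], 7]
    - [[0, 0, 0], [0, 0, 0], 7]
    - [[0, 0, 0], [0, 0, 0], 7]

```text
clock: 56.7
position: [542.5, 302.4, 252.2]
ee_rot: [0.74, -0.672, 0.0, 0.0]
contact_force: [0.3, 0.5, 0.6]
gripper_width: 70.0
```

```bash
python3 - <<'E'
from h import *
plan(540.9,303.3,158,185.8)
E
```

```text
t 56.7 pos [542.5 302.4 252.2] yaw -174.49 tool-z turn -0.29 shift cm [-0.11  0.15  9.42] w 70.0 F [0.3 0.5 0.6] tilt [-0. -0. -1.] j6 -0.67
```

jog_arm:
  rows:
    - [[-0.1, 0.2, 1], [0, 0, -0.3], 7]
    - [[0, 0, 3], [0, 0, 0], 7]
    - [[0, 0, 2.5], [0, 0, 0], 7]
    - [[0, 0, 1.5], [0, 0, 0], 7]
    - [[0, 0, 1], [0, 0, 0], 7]
    - [[0, 0, 0.3], [0, 0, 0], 7]
    - [[0, 0, 0], [0, 0, 0], 5]
    - [[0, 0, 0], [0, 0, 0], 0]
    - [[0, 0, 0], [0, 0, 0], 0]
    - [[0, 0, 0], [0, 0, 0], 0]

```text
clock: 57.95
position: [540.6, 304.4, 160.3]
ee_rot: [0.743, -0.67, 0.0, -0.001]
contact_force: [-2.1, 0.5, 3.4]
gripper_width: 25.0
```

jog_arm:
  rows:
    - [[0, 0, 0], [0, 0, 0], 0]
    - [[0, 0, 0], [0, 0, 0], 0]
    - [[0, 0, 0], [0, 0, 0], 0]
    - [[0, 0, 0], [0, 0, 0], 0]

```text
clock: 58.45
position: [540.6, 304.4, 160.3]
ee_rot: [0.743, -0.67, 0.0, -0.001]
contact_force: [-1.3, -1.5, 4.6]
gripper_width: 24.7
```

jog_arm:
  rows:
    - [[0, 0, -0.5], [0, 0, 0], 0]
    - [[0, 0, -1], [0, 0, 0], 0]
    - [[0, 0, -2], [0, 0, 0], 0]
    - [[0, 0, -2.5], [0, 0, 0], 0]
    - [[0, 0, -2], [0, 0, 0], 0]
    - [[0, 0, -1], [0, 0, 0], 0]
    - [[0, 0, 0], [0, 0, 0], 0]

```text
clock: 59.32
position: [540.5, 304.4, 249.6]
ee_rot: [0.742, -0.67, -0.0, -0.001]
contact_force: [-0.1, 0.4, -3.1]
gripper_width: 25.1
```

```bash
python3 - <<'E'
from h import *
plan(567,104,154,94)
s=eyes.get_image('scene');crop('scene',s,340,60,500,290,2.5,'pics/scene17.png')
E
```

```text
t 59.33 pos [540.5 304.4 249.6] yaw -174.12 tool-z turn 91.88 shift cm [ -1.25 -20.17   9.56] w 25.1 F [-0.1  0.4 -3.1] tilt [ 0.001  0.001 -1.   ] j6 -0.67
```

View pics/scene17.png

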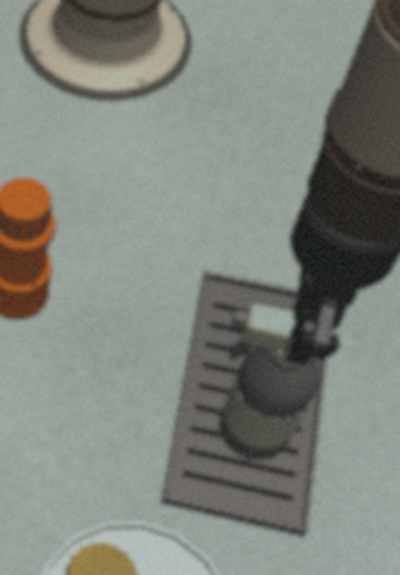

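jog_arm:
  rows:
    - [[2, 0.2, 0], [0, 0, 0], 0]
    - [[3, 0.3, 0], [0, 0, 0], 0]
    - [[3, 0.3, 0], [0, 0, 0], 0]
    - [[3, 0.3, 0], [0, 0, 0], 0]
    - [[3, 0.3, 0], [0, 0, 0], 0]
    - [[2, 0.2, 0], [0, 0, 0], 0]
    - [[1, 0.1, 0], [0, 0, 0], 0]
    - [[0, 0, 0], [0, 0, 0], 0]

```text
clock: 60.38
position: [541.0, 133.0, 249.2]
ee_rot: [0.742, -0.67, -0.0, -0.0]
contact_force: [0.3, 0.0, -3.1]
gripper_width: 25.4
```

jog_arm:
  rows:
    - [[0, 0, 0], [0, 0, 9.2], 0]
    - [[0, 0, 0], [0, 0, 9.2], 0]
    - [[0, 0, 0], [0, 0, 9.2], 0]
    - [[0, 0, 0], [0, 0, 9.2], 0]
    - [[0, 0, 0], [0, 0, 9.2], 0]
    - [[0, 0, 0], [0, 0, 9.2], 0]
    - [[0, 0, 0], [0, 0, 9.2], 0]
    - [[0, 0, 0], [0, 0, 9.2], 0]
    - [[0, 0, 0], [0, 0, 9.2], 0]
    - [[0, 0, 0], [0, 0, 9.1], 0]

```text
clock: 61.62
position: [541.1, 134.5, 249.1]
ee_rot: [-0.033, 0.999, 0.0, 0.0]
contact_force: [-1.1, -0.0, -2.5]
gripper_width: 25.2
```

```bash
python3 - <<'E'
from h import *
plan(568,104,157,94)
E
```

```text
t 61.62 pos [541.1 134.5 249.1] yaw 93.76 tool-z turn -0.24 shift cm [-2.47 -3.23  9.21] w 25.2 F [-1.1 -0.  -2.5] tilt [ 0.  0. -1.] j6 -2.04
```

jog_arm:
  rows:
    - [[-1.2, -1.6, 0], [0, 0, -0.2], 0]
    - [[-1.3, -1.6, 0], [0, 0, 0], 0]
    - [[0, 0, 0], [0, 0, 0], 0]
    - [[0, 0, 1.5], [0, 0, 0], 0]
    - [[0, 0, 2.5], [0, 0, 0], 0]
    - [[0, 0, 2], [0, 0, 0], 0]
    - [[0, 0, 1.5], [0, 0, 0], 0]
    - [[0, 0, 0.8], [0, 0, 0], 0]
    - [[0, 0, 0.4], [0, 0, 0], 0]
    - [[0, 0, 0], [0, 0, 0], 0]

```text
clock: 62.88
position: [568.4, 103.3, 162.5]
ee_rot: [-0.037, 0.999, 0.0, 0.0]
contact_force: [-0.1, 0.0, -2.4]
gripper_width: 25.1
```

```bash
python3 - <<'E'
from h import *
plan(568,104,156.3,94)
s0=cv2.imread('pics/scene0.png')
s=eyes.get_image('scene')[:,:,::-1]; 
a=cv2.resize(s0[170:255,330:390],None,fx=6,fy=6); b=cv2.resize(s[170:255,330:390],None,fx=6,fy=6)
cv2.imwrite('pics/cmp3.png',np.hstack([a,b]))
E
```

```text
t 62.88 pos [568.4 103.3 162.5] yaw 94.2 tool-z turn 0.2 shift cm [0.03 0.07 0.62] w 25.1 F [-0.1  0.  -2.4] tilt [ 0.001  0.    -1.   ] j6 -1.96
```

View pics/cmp3.png

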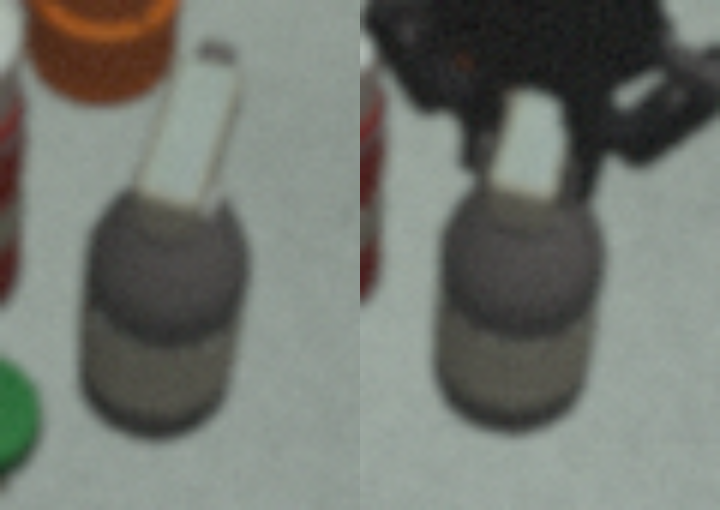

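jog_arm:
  rows:
    - [[0, 0.1, 0.3], [0, 0, 0], 0]
    - [[0, 0, 0.1], [0, 0, 0], 0]
    - [[0, 0, 0], [0, 0, 0], 0]

```text
clock: 63.3
position: [568.1, 104.2, 158.3]
ee_rot: [-0.037, 0.999, -0.0, -0.0]
contact_force: [-0.2, -0.6, -2.3]
gripper_width: 25.2
```

jog_arm:
  rows:
    - [[0, 0, 0.1], [0, 0, 0], 0]
    - [[0, 0, 0], [0, 0, 0], 0]

```text
clock: 63.55
position: [568.0, 104.2, 157.2]
ee_rot: [-0.037, 0.999, -0.0, -0.0]
contact_force: [0.6, 0.4, -2.7]
gripper_width: 25.4
```

jog_arm:
  rows:
    - [[0, 0, 0.1], [0, 0, 0], 0]
    - [[0, 0, 0], [0, 0, 0], 0]

```text
clock: 63.8
position: [568.1, 104.3, 156.3]
ee_rot: [-0.037, 0.999, 0.0, 0.0]
contact_force: [-0.4, 0.6, -1.8]
gripper_width: 25.0
```

jog_arm:
  rows:
    - [[0, 0, 0.1], [0, 0, 0], 0]
    - [[0, 0, 0], [0, 0, 0], 0]

```text
clock: 64.05
position: [568.5, 104.4, 156.3]
ee_rot: [-0.037, 0.999, 0.0, 0.001]
contact_force: [-1.1, 0.4, 3.9]
gripper_width: 25.3
```

jog_arm:
  rows:
    - [[0, 0, 0], [0, 0, 0], 3.5]
    - [[0, 0, 0], [0, 0, 0], 4.5]
    - [[0, 0, 0], [0, 0, 0], 5.5]
    - [[0, 0, 0], [0, 0, 0], 6]
    - [[0, 0, 0], [0, 0, 0], 6]
    - [[0, 0, -2], [0, 0, 0], 6]
    - [[0, 0, -3], [0, 0, 0], 6]
    - [[0, 0, -4], [0, 0, 0], 6]
    - [[0, 0, -4], [0, 0, 0], 6]
    - [[0, 0, 0], [0, 0, 0], 6]

```text
clock: 65.3
position: [569.8, 104.7, 289.4]
ee_rot: [-0.037, 0.999, 0.001, 0.004]
contact_force: [-0.1, -0.7, -1.4]
gripper_width: 60.0
```

jog_arm:
  rows:
    - [[-2, 2, 0], [0, 0, 0], 6]
    - [[-2, 4, 0], [0, 0, 0], 6]
    - [[-2, 5, 0], [0, 0, 0], 6]
    - [[-2, 5, 0], [0, 0, 0], 6]
    - [[0, 5, 0], [0, 0, 0], 6]
    - [[0, 3, 0], [0, 0, 0], 6]
    - [[0, 1, 0], [0, 0, 0], 6]
    - [[0, 0, 0], [0, 0, 0], 6]
    - [[0, 0, 0], [0, 0, 0], 6]

```text
clock: 66.42
position: [629.8, 358.1, 285.5]
ee_rot: [-0.036, 0.999, -0.0, -0.0]
contact_force: [0.0, 0.2, 0.7]
gripper_width: 59.9
```

```bash
python3 - <<'E'
from h import *
plan(568,104,156.3,94)
s0=cv2.imread('pics/scene0.png');t0=cv2.imread('pics/top0.png')
s=eyes.get_image('scene')[:,:,::-1];t=eyes.get_image('top')[:,:,::-1]
f=lambda a,u0,v0,u1,v1,k:cv2.resize(a[v0:v1,u0:u1],None,fx=k,fy=k)
cv2.imwrite('pics/cmp4.png',np.vstack([np.hstack([f(a,270,140,390,250,3) for a in(s0,s)]),np.hstack([f(a,270,170,390,250,3) for a in(t0,t)])]))
cv2.imwrite('pics/full_s.png',s);cv2.imwrite('pics/full_t.png',t)
E
```

```text
t 66.42 pos [629.8 358.1 285.5] yaw 94.12 tool-z turn 0.12 shift cm [  7.94 -24.92  12.92] w 59.9 F [0.  0.2 0.7] tilt [-0. -0. -1.] j6 -2.24
```

View pics/cmp4.png

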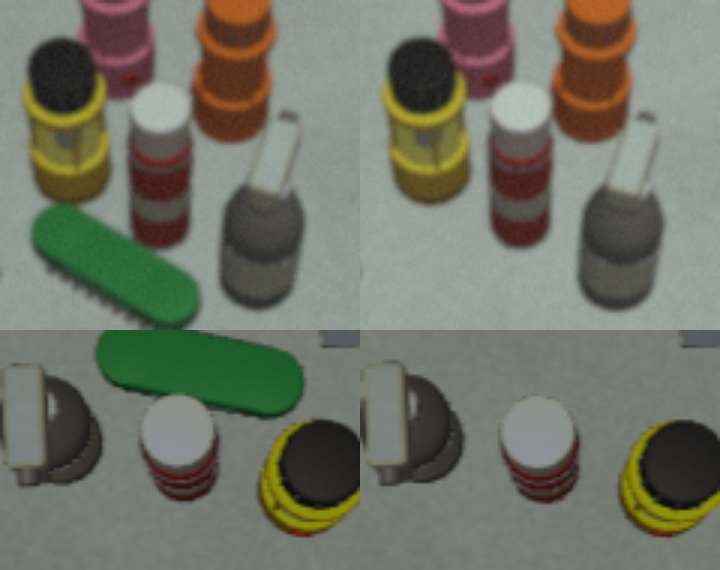

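View pics/full_s.png

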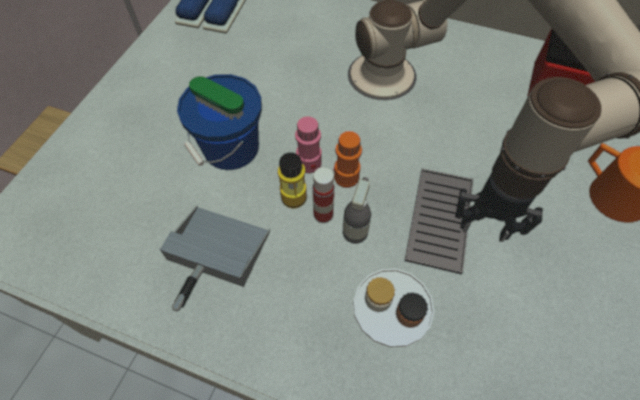

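View pics/full_t.png

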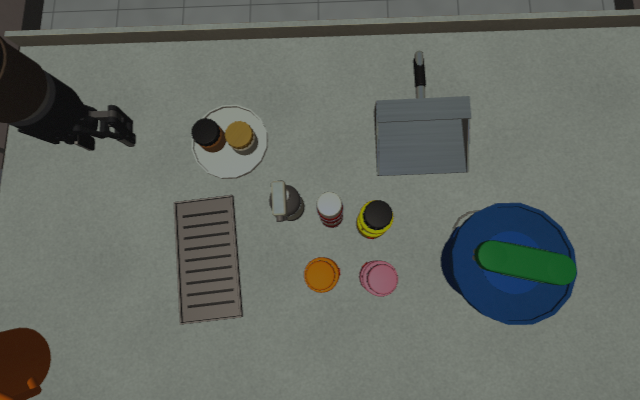

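```bash
python3 - <<'E'
from h import *
for n,f in(('top','pics/full_t.png'),('scene','pics/full_s.png')):
  im=cv2.imread(f)
  hsv=cv2.cvtColor(im,cv2.COLOR_BGR2HSV); m=cv2.inRange(hsv,(45,100,40),(80,255,255))
  k,l,st,c=cv2.connectedComponentsWithStats(m); i=1+np.argmax(st[1:,4])
  ys,xs=np.nonzero(l==i)
  W=np.array([px2w(n,(a,b),220)[:2] for a,b in zip(xs,ys)]).astype(np.float32)
  print(n,cv2.minAreaRect(W))
arm.job_done()
E
```

```text
top ((434.4044494628906, -315.4449157714844), (158.56431579589844, 53.77812194824219), 77.7911148071289)
scene ((441.6006164550781, -310.62322998046875), (164.14413452148438, 58.10075759887695), 77.90022277832031)
the job is handed in; nothing more can be done
```

The brush is out on the bucket's lid, and the bottle, can and lantern are back where they stood. I handed the job in at about 66 s of the allowed 147 s.

I stood the bottle, can and lantern in the tray. I then laid the brush, bristles down, on the lid, and put the lantern, can and bottle back in that order. Each was lowered until the wrist force showed contact before I let go.

**Brush:** the top camera puts its centre about 2 mm from the lid's middle (measured at about 435, -313 mm). The scene camera suggests about 7 mm, but its outline of the brush includes the brush's visible side, so I trust it less. Both are within the 15 mm limit.

**Bottle, can and lantern:** before-and-after pictures from both cameras show them upright and within about one pixel of their starting positions.

**Everything else:** in the final pictures the bucket, dustpan, jars and the orange and pink look-alikes look unmoved, and the arm is clear of everything.

**Other readings:** each time the jaws closed, the wrist showed about 6 N upward, which went away on lifting. The bottle's head may also have turned slightly in the jaws, since the grip read 28 mm on the first grasp and 25 mm on the second. Neither affected where things ended up, and no check failed.

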